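Take a degreased aerator out of its covered pot with the tongs

ROBOT

A 6-joint arm with a two-finger parallel gripper is mounted at the origin on the work surface; the furniture and walls round the work are solid. World frame = base frame: x ahead of the robot, y to its left, z up, the work surface at z = 0. Lengths are in mm, angles in rad, forces in N, time in s.
With the tool pointing down it reaches from about 350 to 975 mm from the base axis. Payload 7.1 kg.
Tool frame: the origin (TCP) lies midway between the tips of the shut fingers; the grasp point (between the pads) lies 19 mm behind it; z points along the fingers, y is the direction in which the jaws open and shut (so a half turn about z gives the same grasp; the last joint's range is limited). The gripper opens to 88 mm and grips with 3 to 60 N. Pads are 20 mm wide; open, the fingers measure 115 mm over their backs; the gripper's body (75 mm by 178 mm) begins 61 mm behind the grasp point.
Start: joints at [-1.311, 0.423, 1.63, -0, 1.089, -0.019], TCP at [172.02, -600.844, 222.675] pointing down, gripper open.
Joint ranges: [-3, 3], [-0.9, 2.11], [0.09, 2.58], [-1.31, 4.45], [0.11, 2.69], [-2.54, 2.54]. Speed limits (rad/s): [2.39, 2.39, 3.01, 3.14, 3.14, 3.14].

INTERFACE

Orientations are given as a rotation vector (axis times angle).
In Python, from workcell import ctrl, eyes, spotter gives the robot as it stands. The module is installed in compiled form; this text tells all that it offers.
- The arm moves only by the shell command python3 -m jog 'ROWS' [OPENING]. ROWS is JSON, a list of rows, each a list of 2 entries, a list of its own where there are three numbers: the shift along the tool's x, y, z in cm, then the turn, a rotation vector about the tool's x, y, z in degrees. A call has 1 to 8 rows; each row is the pose to reach, as a shift and turn from the pose measured when the call began, along the tool's axes at that moment; what a row does not reach only later rows make up. A row lasts 1/12 s, in which the tool goes at most 41.7 mm and 7.16 degrees, less where a joint would pass 70% of its speed; a pose out of reach is approached as far as the arm can. A call with a gripper value outside its range is refused whole. OPENING is the gripper command: -1 is fully open, 1 is shut, values between are in proportion, set as the call begins (- or left out, the last holds). The fingers move at their own pace and stop on an object; the grip force is fixed at half the most. Time passes only in rows, so rows that repeat a pose let the fingers close. It gives the time, the measured TCP pose, the force and the opening at its end, in the units of the state.
- ctrl.get_obs(): the state, without advancing time (a new reading comes with each control period).
- eyes.get_image(name): name is "scene" or "top"; returns the picture (400x640x3 uint8, blue, green, red); there is no depth.
- eyes.get_calibration(name): a dict with "fx", "fy", "cx", "cy" (pixels), "R" (3x3) and "t" (3): a world point X has camera coordinates R X + t. Camera axes: x right, y down, z forward; pixel columns grow to the right and rows downward; lengths in mm; the calibration is good to about 2 mm. A picture is of the moment at which its call begins. get_calibration takes no time and is no camera call.
- ctrl.close_job(): hands the job in, once; it reports no verdict.
Trained networks look in the newest picture that a camera, given by its name, has taken for a name from the list of things; names that differ only in an ending like _2 or _b are one class to them, and where a whole thing is asked for, a point or a joint stands for the part that bears it (a point fixed in the world has none). Each returns a list of dicts, best first, with "confidence" (0 to 1); they miss things now and then, are a little off and sometimes report something else, mostly with a low value. They report only what shows in the picture. A call takes as long as a camera call. They do not tell look-alikes from the thing itself.
- spotter.spot_in(camera, query): "point" ([x, y, z] in mm, in world coordinates, good to about 4 mm: the middle of the surface that is visible of it).
- spotter.cut_out(camera, query): "pixels" (400x640 bool, what is visible of it).
The state is a dict: "t": time; "qpos": joint angles; "qvel": joint speeds; "joint_torque": joint torques, N m; "ee_pos": TCP position; "orientation": TCP orientation; "ft_force": force on the tool from outside, world axes, zero at the start; "moment": the same for the moment, N m; "width": finger opening in mm.
Only numpy, scipy, OpenCV 4.12 (cv2) and the standard library are available. Lean on these libraries where they do the work, as an engineer would, in place of code of your own. Each camera call takes 0.05 s, during which the arm holds its last target.

TASK

The degreased tap aerator waits under cover in the steel pot and must not be touched by bare fingers again. Tip the pot's lid up by its handle while the far edge still rests on the rim, then lift it off and lay it down flat on the bench, handle up, without dropping it; then take the spring tongs from their wooden stand, close them on the aerator in the pot and lift it out. Finish still squeezing the tongs, with the aerator held still in them at least 5 cm above the height of the pot's rim, the pot standing and the other things left where they are.

Things in the scene. Friction and masses are not known exactly. Their poses are not given: they have to be found in the camera images.
- pot: round shallow sheet-steel pot, loose, 0.7 kg, standing on the bench. Outer diameter 120 mm, wall 3 mm, height 48 mm, inner floor 4 mm above the bench. Two small wire loops on its +y and -y sides reach 77 mm from the axis. Origin: centre of its underside; z up.
- lid: round steel lid, loose, 0.12 to 0.21 kg, seated on the pot, not fastened: a plate 126 mm across rests on the rim, a plug 104 mm across sits 6 mm deep in the mouth. Plate top 10 mm above the origin. Origin: centre of the plug's underside (42 mm above the pot's origin when seated, at bench height when laid down); z up. The handle is on its -x side, roughly toward the robot.
- lid_handle (a point): centre of the wooden bar of the lid's bridge handle, 46 mm from the lid's centre on its -x side, 34 mm above its origin. The bar runs along the lid's y: 42 mm long, 12 mm thick (along the lid's x), 14 mm high, on two thin posts, 17 mm clear of the plate. Axes as the lid's.
- lid_far (a point): point on the lid's edge across from the handle, at the underside of the plate (63 mm from the lid's centre on its +x side); the lid tips about this edge.
- tongs_stand: wooden block fixed to the bench, 62 mm (x) by 112 mm (y), 50 mm high, with a slot 24 x 68 mm, 40 mm deep (slot floor 10 mm above the bench), in which the tongs stand. Origin: centre of its underside; z up.
- tongs: steel spring tongs, loose, 0.085 kg, upright in the stand's slot (10 mm above the bench), tips down, 143 mm tall. The arms stand apart along y. Jaws at the very tips: upright shallow Vs, 20 mm wide in x, 18 mm high, 52 mm apart when open (63 mm over the outside). Origin: midway between the open tips, at their underside; z up. The frame belongs to the +y arm (see joint tongs_jaw).
- tongs_pin (a point): hinge pin on top of the tongs, 138 mm above the tips. Grip the two black grip plates below it: centres 40 mm below the pin, each 20 mm wide (x), 34 mm high, 51 mm over both outsides when open, 43 mm when holding the aerator (arms then parallel). The bow and pin, up to 45 mm wide and 45 mm above the plates' centre, pass between the fingers. Axes as the tongs'.
- tongs_jaw (a joint): angle of the -y arm, rad: 0 open (sprung against a stop), about 0.2 closed on the aerator, at most 0.28. Squeezing the plates closes it: 4 N to leave 0, 9 N at 0.2; it springs open when let go. 1 mm of squeeze closes the jaws about 3.5 mm. At angle q the middle between the jaws has turned q/2 about the pin (70 mm x q toward +y in the tongs' frame).
- aerator_4: the tap aerator to take, alone in the pot: short round metal part, 24 mm across its smooth upper band (10 to 17 mm above its underside), tapering to 21 mm at the threaded bottom, 18 mm high, 0.02 to 0.04 kg, standing thread down on the pot's floor, up to 20 mm off centre, hidden by the lid at first. Origin: centre of its underside; z up.
- aerator_5: a second tap aerator lying outside the pot, 26 mm across, 18 mm high; bystander, loose. Origin: centre of its underside.
- ring_3: moulded sealing ring, 31 mm across, 11 mm high; bystander, loose. Origin: centre of its underside.
- hex_frame_0: hexagonal insert frame, 29 x 26 x 12 mm; bystander, loose. Origin: centre of its underside.
- glue_stick: standing glue stick, 26 mm across, 87 mm high; bystander, loose. Origin: centre of its underside.
- vial_0: small standing bottle, 25 mm across, 78 mm high; bystander, loose. Origin: centre of its underside.
- wood_block_1: wooden block lying on the bench, 45 x 75 x 45 mm; bystander, loose. Origin: centre of its underside.
- note_pad: pad of notes lying flat, 76 x 77 x 14 mm; bystander, loose. Origin: centre of its underside.
Not all that is in view belongs to the job. What is shaped like the lid but red or yellow is not meant.

How it is judged (in metres and radians):
On the way, in this order (a step that is already met when the one before it is completed fails the run):
1. the lid is tipped up at its handle side by 8 degrees or more while its far edge is still on the pot's rim (angle between lid's own z axis and vertical above 0.14 rad and z of lid_far in the frame of pot below 0.056 m and horizontal distance between lid and pot below 0.03 m), for 0.1 s.
2. the lid lies flat on the bench, handle up, let go, beside the pot (height (world z) of lid below 0.01 m and angle between lid's own z axis and vertical below 0.1 rad and horizontal distance between lid and pot above 0.12 m and contact force between the fingers and lid below 0.1 N), for 0.2 s.
At the end, for the whole second after the job is handed in: Aerator squeezed in the tongs (over 0.3 N, jaw past 0.1 rad), the tongs in the gripper (over 1 N), its underside 98 mm or more above the bench, still, pot and stand not touched by it or the tongs; lid flat on the bench, handle up, let go, over 120 mm from the pot (centres); pot upright (all of step 2 and height (world z) of aerator_4 above 0.098 m and contact force between tongs and aerator_4 above 0.3 N and contact force between the fingers and tongs above 1 N and value of joint tongs_jaw above 0.1 rad and linear speed of aerator_4 below 0.04 m/s and contact force between pot and aerator_4 below 0.05 N and contact force between each of pot, tongs_stand and tongs below 0.05 N and angle between pot's own z axis and vertical below 0.1 rad); the arm keeps its last pose, push and grip.
It fails at once if the robot touches the degreased aerator otherwise than with the tongs (contact force between any of the fingers, the arm and aerator_4 above 0.1 N).
It fails at once if the lid is dropped (moves faster than 0.6 m/s while not held) (linear speed of lid above 0.6 m/s and contact force between the fingers and lid below 0.05 N).
It fails at once if a bystander is moved by more than 3 cm (distance of any of aerator_5, ring_3, hex_frame_0, glue_stick, vial_0, wood_block_1, note_pad from where it was at the start of the episode above 0.03 m).
It also fails if it takes over 66 s, if anything falls off the work surface, if the arm or the gripper's body presses on something with over 40 N, if the wrist force passes 120 N, or if a joint passes its speed limit or range.

## Working session

There is one attempt and no reset: what is moved stays moved. The work goes in short steps, Python scripts to look and compute and a shell command to move; the robot and the scene stay as the last step left them, time stands still between calls to the robot, and variables do not carry over. Pictures are saved under pics/ and viewed, and the job is handed in when it is done.

I'll start by looking at the state and both camera pictures.

```bash
mkdir -p pics
cat > h.py <<'E'
import numpy as np, cv2
from scipy.spatial.transform import Rotation as Rn
from workcell import ctrl, eyes, spotter
def proj(c,X):
    X=np.atleast_2d(np.array(X,float)); p=(np.array(c["R"])@X.T).T+np.array(c["t"]).ravel()
    return np.c_[c["fx"]*p[:,0]/p[:,2]+c["cx"], c["fy"]*p[:,1]/p[:,2]+c["cy"]]
def ray(c,u,v,z):
    R=np.array(c["R"]);t=np.array(c["t"]).ravel()
    o=-R.T@t; d=R.T@np.array([(u-c["cx"])/c["fx"],(v-c["cy"])/c["fy"],1.0])
    s=(z-o[2])/d[2]; return o+s*d
E
python3 - <<'E'
from h import *
o=ctrl.get_obs(); print({k:np.round(v,3).tolist() for k,v in o.items()})
for n in("scene","top"):
    im=eyes.get_image(n); cv2.imwrite(f"pics/a_{n}.png",im)
    c=eyes.get_calibration(n); print(n,{k:np.round(v,3).tolist() for k,v in c.items()})
E
```

```text
{'t': 0.0, 'qpos': [-1.311, 0.424, 1.631, -0.0, 1.089, -0.019], 'qvel': [-0.002, -0.0, -0.001, -0.002, 0.0, 0.0], 'joint_torque': [0.0, -54.462, -27.367, 0.064, 0.023, -0.0], 'ee_pos': [171.879, -600.322, 221.911], 'orientation': [-3.11, -0.436, 0.0], 'ft_force': [0.28, 0.785, 0.271], 'moment': [-0.01, 0.032, -0.042], 'width': 87.855}
scene {'fx': 370.034, 'fy': 370.034, 'cx': 322.721, 'cy': 201.137, 'R': [[-0.728, -0.685, 0.005], [-0.408, 0.428, -0.806], [0.55, -0.59, -0.591]], 't': [392.282, 305.591, 1012.719]}
top {'fx': 444.634, 'fy': 444.634, 'cx': 310.553, 'cy': 206.495, 'R': [[-0.024, -1.0, -0.003], [-0.993, 0.024, -0.117], [0.118, 0.0, -0.993]], 't': [4.114, 558.534, 1874.237]}
```

View pics/a_scene.png

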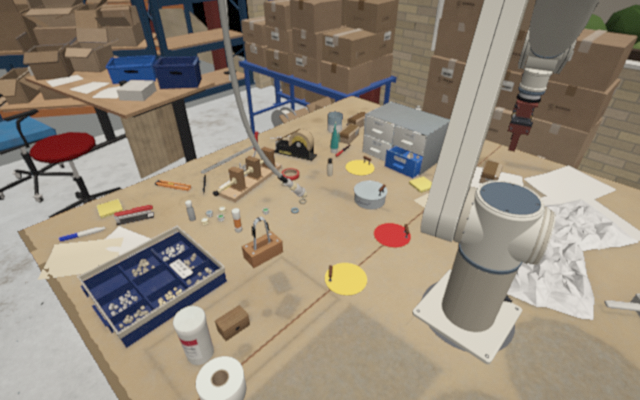

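View pics/a_top.png

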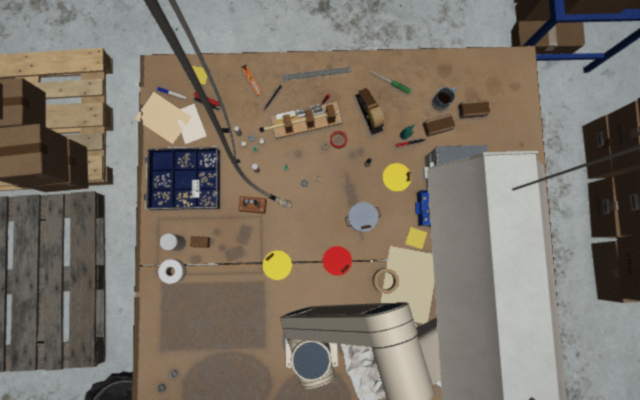

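Scene picture: grey steel pot with lid at about (370,194). The look-alikes are the red lid at (392,234) and the yellow lids at (346,279) and (360,167). The tongs stand is at (262,247). In the top picture the pot is at (363,216), the red lid at (337,261), the yellow lids at (277,265) and (397,177), and the stand at (252,204). The steel-grey one on the pot is the one I want. Next: ask the networks and make close crops.

Run:
```python
from h import *
im={}
for n in("scene","top"):
    im[n]=eyes.get_image(n)
for n in("scene","top"):
    c=eyes.get_calibration(n)
    for q in("pot","lid","lid_handle","tongs_stand","tongs","tongs_pin"):
        for r in spotter.spot_in(n,q)[:4]:
            print(n,q,round(r["confidence"],2),np.round(r["point"],0),np.round(proj(c,r["point"])[0]))
a=cv2.resize(im["top"][180:250,315:415],None,fx=6,fy=6,interpolation=cv2.INTER_CUBIC)
b=cv2.resize(im["scene"][165:225,330:430],None,fx=6,fy=6,interpolation=cv2.INTER_CUBIC)
cv2.imwrite("pics/b_top.png",a[:300*2]);cv2.imwrite("pics/b_scene.png",b)
a=cv2.resize(im["top"][175:235,210:310],None,fx=6,fy=6,interpolation=cv2.INTER_CUBIC)
b=cv2.resize(im["scene"][205:275,220:310],None,fx=6,fy=6,interpolation=cv2.INTER_CUBIC)
cv2.imwrite("pics/b_top2.png",a);cv2.imwrite("pics/b_scene2.png",b)
print(ctrl.get_obs()["t"])
```

```text
scene pot 0.7 [ 473. -182.   25.] [370. 205.]
scene lid 0.8 [ 325. -112.   11.] [392. 235.]
scene lid 0.74 [ 506. -223.   54.] [370. 191.]
scene lid 0.71 [ 684. -390.    5.] [360. 168.]
scene lid 0.68 [314. 145.   7.] [345. 280.]
scene lid_handle 0.95 [314. 143.  10.] [345. 279.]
scene lid_handle 0.86 [ 511. -228.   53.] [369. 190.]
scene lid_handle 0.77 [ 327. -118.    5.] [392. 236.]
scene lid_handle 0.57 [ 683. -390.   11.] [360. 167.]
scene tongs_stand 0.9 [552. 251.  35.] [264. 253.]
scene tongs_stand 0.71 [732.  98.  16.] [266. 211.]
scene tongs 0.69 [572. 254. 107.] [257. 233.]
scene tongs_pin 0.64 [573. 257. 112.] [256. 232.]
top lid 0.72 [317. 139.   9.] [277. 264.]
top lid 0.6 [ 328. -119.   10.] [338. 260.]
top lid 0.59 [ 688. -388.   10.] [396. 176.]
top lid 0.57 [ 512. -228.   53.] [362. 215.]
top lid_handle 0.98 [314. 138.   8.] [277. 265.]
top lid_handle 0.93 [ 688. -395.   11.] [398. 176.]
top lid_handle 0.89 [ 327. -118.   11.] [337. 260.]
top lid_handle 0.84 [ 509. -229.   52.] [363. 216.]
top tongs_stand 0.8 [567. 238.  47.] [252. 206.]
top tongs 0.46 [574. 231. 128.] [251. 201.]
top tongs_pin 0.56 [576. 234. 129.] [251. 201.]
top tongs_pin 0.38 [ 513. -233.   52.] [364. 215.]
0.8
```

View pics/b_top.png

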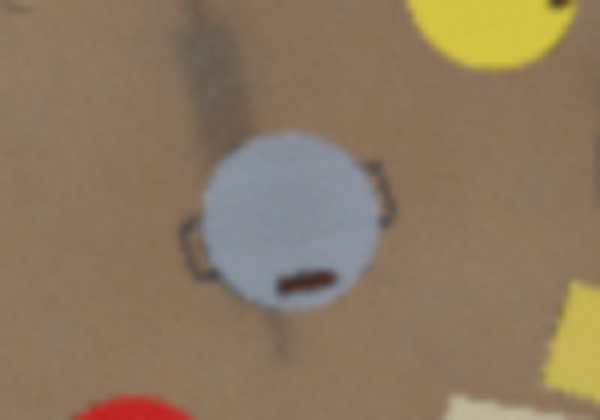

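View pics/b_scene.png

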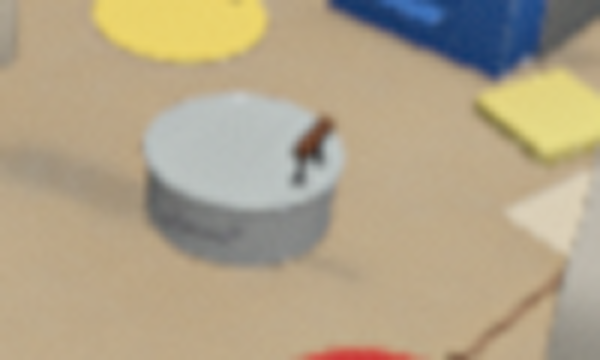

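View pics/b_top2.png

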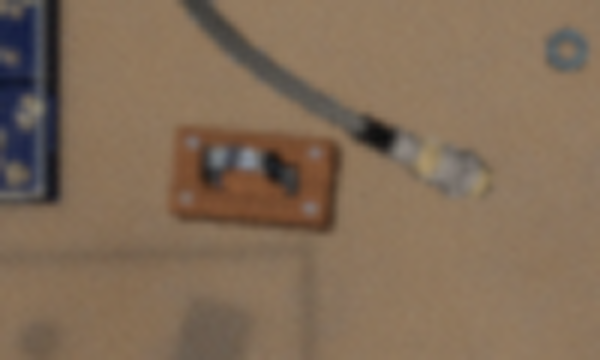

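View pics/b_scene2.png

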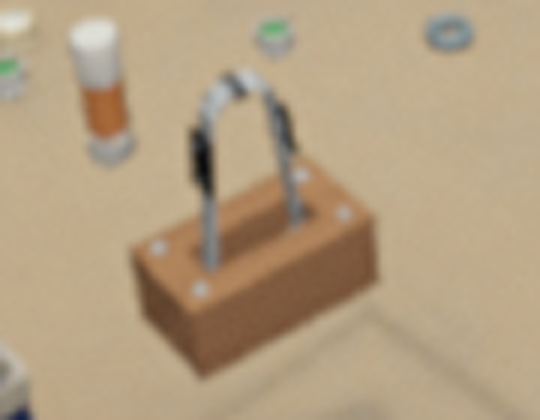

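The crops confirm the choice: grey lid on the grey pot, with the brown bar at top pixel ~(366,227) and the yellow and red discs lying apart. The tongs stand upright in the stand at top ~(252,204), and an air hose hangs with its nozzle near (287,204). Next I'll fit poses and locate the bystanders and the hose.

```bash
cat > fit.py <<'E'
from h import *
from scipy.optimize import minimize
def masks(q, near, tol=60):
    out={}
    for n in("scene","top"):
        c=eyes.get_calibration(n); best=None
        p=proj(c,near)[0]
        for r in spotter.cut_out(n,q):
            m=r["pixels"]; ys,xs=np.nonzero(m)
            if len(xs)==0: continue
            d=np.hypot(xs.mean()-p[0],ys.mean()-p[1])
            if d<20 and (best is None or d<best[0]): best=(d,m,r["confidence"])
        if best is not None: out[n]=best[1]; print(q,n,"px",best[1].sum(),"conf",round(best[2],2))
    return out
S=8
def soft(c,pts):
    p=(proj(c,pts)); h=cv2.convexHull(p.astype(np.float32)).reshape(-1,2)
    return h
def iou(c,m,pts):
    h=soft(c,pts); ys,xs=np.nonzero(m); 
    x0,y0=int(min(xs.min(),h[:,0].min()))-3,int(min(ys.min(),h[:,1].min()))-3
    x1,y1=int(max(xs.max(),h[:,0].max()))+4,int(max(ys.max(),h[:,1].max()))+4
    x0=max(x0,0);y0=max(y0,0)
    mm=cv2.resize(m[y0:y1,x0:x1].astype(np.uint8),None,fx=S,fy=S,interpolation=cv2.INTER_NEAREST)
    im=np.zeros(mm.shape,np.uint8)
    cv2.fillConvexPoly(im,np.round(((h-[x0,y0])+0.5)*S).astype(np.int32),1)
    return (im&mm).sum()/max(1,(im|mm).sum())
E
python3 - <<'E'
from fit import *
for n in("scene","top"): eyes.get_image(n)
for n in("scene","top"):
    for q in("aerator_5","ring_3","hex_frame_0","glue_stick","vial_0","wood_block_1","note_pad"):
        print(n,q,[(round(r["confidence"],2),np.round(r["point"]).tolist()) for r in spotter.spot_in(n,q)[:4]])
# lid fit
th=np.linspace(0,2*np.pi,60)
lid=np.r_[np.c_[63*np.cos(th),63*np.sin(th),48+0*th],np.c_[63*np.cos(th),63*np.sin(th),52+0*th]]
m=masks("lid",[510,-225,54])
for k in [["scene"],["top"],["scene","top"]]:
    k=[a for a in k if a in m]
    if not k: continue
    f=lambda p:-sum(iou(eyes.get_calibration(n),m[n],lid+[p[0],p[1],0]) for n in k)
    r=minimize(f,[508,-226],method="Nelder-Mead",options=dict(initial_simplex=[[508,-226],[516,-226],[508,-218]],xatol=.2,fatol=1e-4))
    print("lid",k,np.round(r.x,1),-r.fun/len(k))
st=np.array([[sx*31,sy*56,z] for sx in(-1,1) for sy in(-1,1) for z in(0,50)],float)
m=masks("tongs_stand",[565,245,30])
for k in [["scene"],["top"],["scene","top"]]:
    k=[a for a in k if a in m]
    if not k: continue
    def f(p):
        C,s=np.cos(p[2]/50),np.sin(p[2]/50)
        P=st@np.array([[C,-s,0],[s,C,0],[0,0,1]]).T+[p[0],p[1],0]
        return -sum(iou(eyes.get_calibration(n),m[n],P) for n in k)
    r=minimize(f,[565,242,-3],method="Nelder-Mead",options=dict(initial_simplex=[[565,242,-3],[573,242,-3],[565,250,-3],[565,242,3]],xatol=.2,fatol=1e-4))
    print("stand",k,np.round(r.x[:2],1),"yaw",round(np.degrees(r.x[2]/50),1),-r.fun/len(k))
# handle brown pixels
for n in("scene","top"):
    im=eyes.get_image(n); c=eyes.get_calibration(n)
    u,v=proj(c,[465,-238,76])[0].astype(int)
    b,g,rr=[im[...,i].astype(int) for i in range(3)]
    w=np.zeros(im.shape[:2],bool); w[v-12:v+12,u-14:u+14]=1
    mk=w&(rr-b>15)&(rr<130)&(g<75)
    ys,xs=np.nonzero(mk); print(n,"handle px",len(xs),xs.mean(),ys.mean(),np.round(ray(c,xs.mean(),ys.mean(),76),1), np.round(ray(c,xs.mean(),ys.mean(),80),1))
    if len(xs)>3:
        P=np.array([ray(c,x,y,80)[:2] for x,y in zip(xs,ys)]); e=np.linalg.svd(P-P.mean(0))[2][0]; print(" axis deg",np.degrees(np.arctan2(e[1],e[0])))
print(ctrl.get_obs()["t"])
E
```

```text
scene aerator_5 [(0.72, [551.0, 251.0, 40.0]), (0.17, [744.0, -257.0, 40.0])]
scene ring_3 [(0.48, [667.0, 21.0, 6.0])]
scene hex_frame_0 []
scene glue_stick [(0.75, [723.0, 227.0, 51.0])]
scene vial_0 []
scene wood_block_1 [(0.83, [407.0, 469.0, 44.0])]
scene note_pad [(0.76, [415.0, -444.0, 11.0]), (0.42, [574.0, 254.0, 114.0])]
top aerator_5 []
top ring_3 []
top hex_frame_0 [(0.16, [512.0, -232.0, 49.0])]
top glue_stick [(0.39, [728.0, 218.0, 85.0])]
top vial_0 [(0.36, [742.0, -260.0, 53.0])]
top wood_block_1 [(0.67, [417.0, 461.0, 42.0])]
top note_pad [(0.68, [514.0, -230.0, 44.0]), (0.53, [415.0, -452.0, 11.0])]
lid scene px 474 conf 0.81
lid top px 719 conf 0.78
lid ['scene'] [ 513.5 -233. ] 0.8973825722689325
lid ['top'] [ 509.8 -228.2] 0.9565957263484405
lid ['scene', 'top'] [ 510.1 -228.7] 0.9166977012583184
tongs_stand scene px 891 conf 0.73
tongs_stand top px 374 conf 0.64
stand ['scene'] [577.6 240. ] yaw -6.7 0.9075420300133786
stand ['top'] [575.1 242.3] yaw -7.3 0.8162513162513163
stand ['scene', 'top'] [576.  241.2] yaw -7.3 0.8524809977872988
scene handle px 9 381.55555555555554 188.33333333333334 [ 464.9 -237.7   76. ] [ 461.8 -232.6   80. ]
 axis deg -74.60348843529684
top handle px 14 365.5 226.64285714285714 [ 463.3 -236.3   76. ] [ 463.  -235.8   80. ]
 axis deg -82.63698373454993
1.9
```

Run:
```python
from h import *
a=cv2.imread("pics/a_scene.png");b=cv2.imread("pics/a_top.png")
cv2.imwrite("pics/c1.png",cv2.resize(a[100:260,180:380],None,fx=4,fy=3.75,interpolation=cv2.INTER_CUBIC))
cv2.imwrite("pics/c2.png",cv2.resize(b[130:290,200:400],None,fx=4,fy=3.75,interpolation=cv2.INTER_CUBIC))
```

```text
(no output)
```

View pics/c1.png

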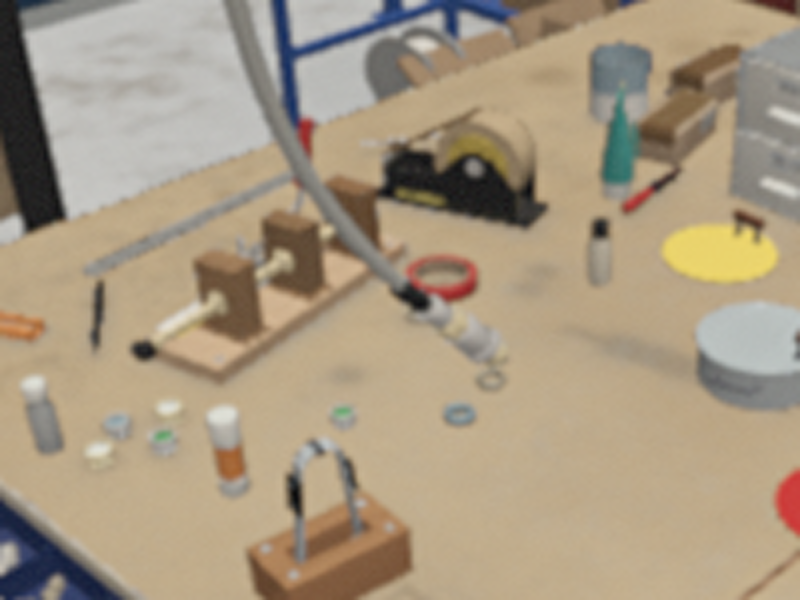

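View pics/c2.png

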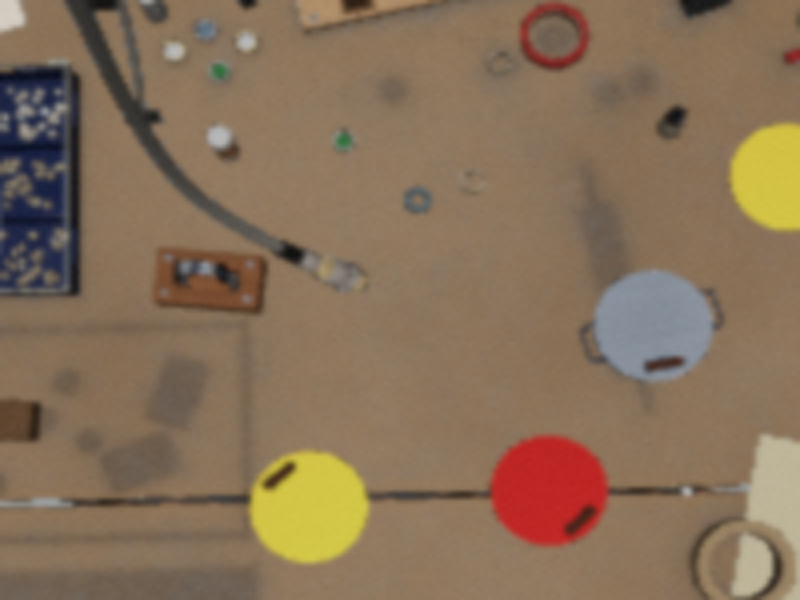

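Crops: the vial is at scene ~(330,167) and the glue stick at (237,220). aerator_5, ring_3 and the hex frame are the small parts at (265,204), (295,210) and (303,201). The hose nozzle tip is at scene (304,195) and top (290,206). I'll triangulate the hose to see its height.

Run:
```python
from h import *
cs,ct=eyes.get_calibration("scene"),eyes.get_calibration("top")
def P(c): return np.diag([1,1,1])@np.array([[c["fx"],0,c["cx"]],[0,c["fy"],c["cy"]],[0,0,1]])@np.c_[np.array(c["R"]),np.array(c["t"]).ravel()]
def tri(a,b):
    X=cv2.triangulatePoints(P(cs),P(ct),np.array(a,float).reshape(2,1),np.array(b,float).reshape(2,1)).ravel();X=X[:3]/X[3]
    return X,proj(cs,X)[0]-a,proj(ct,X)[0]-b
for a,b in [((304.5,194.7),(290.5,206)),((282,178.1),(272.5,197.2))]:
    print([np.round(q,1) for q in tri(a,b)])
# match hose along: for top polyline points, find z where projection falls on scene polyline
top=[(272.5,197),(250,182),(236,162),(223,135),(205,100),(190,75),(165,25),(152,0)]
sc=np.array([(282,178),(272,166),(262,150),(252,135),(245,115),(241,100),(236,70),(230,30),(227,0)],float)
for u,v in top:
    best=None
    for z in range(0,1500,5):
        X=ray(ct,u,v,z); p=proj(cs,X)[0]
        d=np.min(np.hypot(*(np.array([[np.interp(p[1],sc[::-1,1],sc[::-1,0]),p[1]]])-p).T))
        if 0<=p[1]<=180 and (best is None or d<best[0]): best=(d,z,X,p)
    if best: print((u,v),round(best[0],1),np.round(best[2]),np.round(best[3]))
X=[510,-228,0]
for p in [[510,-228,42],[464,-238,76],[576,241,50],[576,241,148],[640,-130,0]]:
    print(p,np.round(proj(cs,p)[0],1),np.round(proj(ct,p)[0],1))
```

```text
[array([548.2,  71.8, 164.5]), array([0.8, 0.1]), array([-0.3, -0.3])]
[array([574.2, 136.6, 245.4]), array([1.1, 0.1]), array([-0.4, -0.4])]
(272.5, 197) 1.5 [574. 135. 240.] [283. 180.]
(250, 182) 0.0 [608. 201. 390.] [254. 138.]
(236, 162) 0.2 [632. 213. 605.] [234.  54.]
(223, 135) 21.1 [687. 232. 710.] [206.   2.]
(205, 100) 65.2 [792. 284. 705.] [162.   2.]
(190, 75) 97.7 [867. 327. 705.] [129.   1.]
(165, 25) 155.3 [1027.  405.  695.] [72.  1.]
(152, 0) 183.4 [1109.  446.  690.] [44.  2.]
[510, -228, 42] [369.5 192.2] [362.2 216.3]
[464, -238, 76] [381.8 188.4] [365.9 226.5]
[576, 241, 50] [261.3 243.7] [251.6 203.4]
[576, 241, 148] [258.3 219.4] [248.4 200.3]
[640, -130, 0] [326.6 198.2] [337.6 188.3]
```

```bash
cat >> h.py <<'E'
def pose():
    o=ctrl.get_obs(); return np.array(o["ee_pos"],float), Rn.from_rotvec(o["orientation"]), o
def goto(pos,R):
    """shift cm and turn deg in present tool axes to reach pos (mm), R"""
    p,R0,o=pose()
    return np.round(R0.inv().apply(np.array(pos)-p)/10,2), np.round(np.degrees((R0.inv()*R).as_rotvec()),1)
def down(yaw_y,tilt_y=0,tilt_x=0):
    """tool pointing down, tool y at world yaw (deg)"""
    a=np.radians(yaw_y); y=np.array([np.cos(a),np.sin(a),0]); z=np.array([0,0,-1.]); x=np.cross(y,z)
    return Rn.from_matrix(np.c_[x,y,z])*Rn.from_rotvec(np.radians([tilt_x,tilt_y,0]))
E
python3 - <<'E'
from h import *
cs,ct=eyes.get_calibration("scene"),eyes.get_calibration("top")
for nm,(u,v) in dict(cabL=(363,150),cabF=(405,178),binF=(420,176),cabR=(447,152),p1=(266,210.7),p2=(295,210.4),p3=(302.5,201.3),ring_red=(290,174),vial=(330,173),glue=(238,231),red=(392,238)).items():
    print(nm,np.round(ray(cs,u,v,5)))
for nm,(u,v) in dict(p1=(286,165),p2=(304.5,183.3),p3=(318,178.5),red=(337.5,261)).items():
    print("top",nm,np.round(ray(ct,u,v,8)))
print(goto([464.5,-236.5,220],down(9)), goto([464.5,-236.5,140],down(9)))
b=cv2.imread("pics/a_scene.png"); cv2.imwrite("pics/d.png",cv2.resize(b[0:200,380:640],None,fx=3,fy=3,interpolation=cv2.INTER_CUBIC))
E
```

```text
cabL [ 775. -530.    5.]
cabF [ 496. -459.    5.]
binF [ 459. -516.    5.]
cabR [ 478. -788.    5.]
p1 [744.  88.   5.]
p2 [668.  12.   5.]
p3 [688. -46.   5.]
ring_red [ 868. -147.    5.]
vial [ 750. -270.    5.]
glue [725. 228.   5.]
red [ 320. -109.    5.]
top p1 [748.  94.   8.]
top p2 [664.  15.   8.]
top p3 [684. -45.   8.]
top red [ 324. -119.    8.]
(array([ 38.15, -26.98,   0.27]), array([  0.,   0., -83.])) (array([ 38.15, -26.98,   8.27]), array([  0.,   0., -83.]))
```

View pics/d.png

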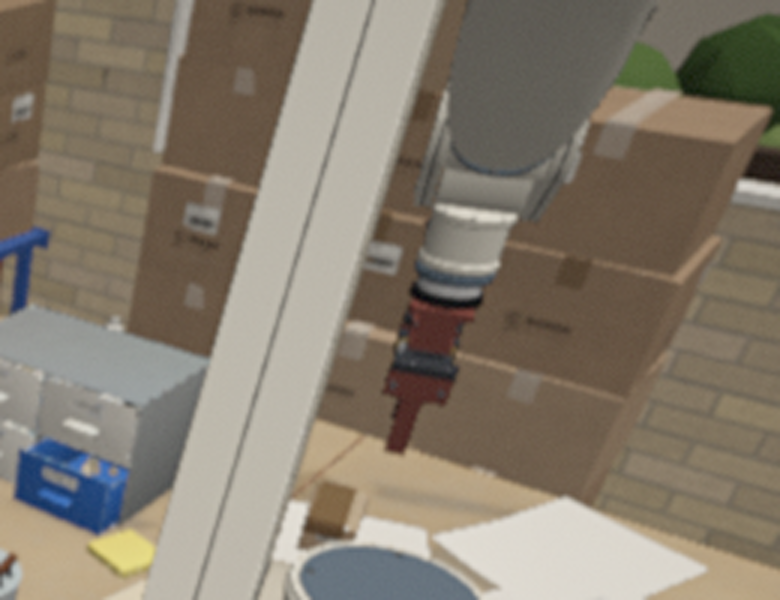

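The cabinet and bin begin at about x≥460, y≤−460, which is clear of a straight line to the handle. The fingers hang well below the wrist. Small parts sit at (748,94), (664,15) and (684,−45). I'll move in two calls to hover over the handle at (464.5,−236.5).

```bash
python3 -m jog '[[[2.4,-1.7,0],[0,0,-5.2]],[[4.8,-3.4,0],[0,0,-10.4]],[[7.2,-5.1,0],[0,0,-15.6]],[[9.5,-6.7,0],[0,0,-20.8]],[[11.9,-8.4,0],[0,0,-26]],[[14.3,-10.1,0],[0,0,-31.1]],[[16.7,-11.8,0],[0,0,-36.3]],[[19.1,-13.5,0],[0,0,-41.5]]]' -1 && python3 -c "
from h import *
print(goto([464.5,-236.5,220],down(9)))"
```

```text
t: 2.57
ee_pos: [319.2, -417.3, 222.8]
orientation: [2.751, 1.516, 0.0]
ft_force: [0.0, -0.2, 0.2]
width: 87.6
(array([23.05,  2.62,  0.28]), array([  0. ,   0. , -41.3]))
```

```bash
python3 -m jog '[[[3.8,0.4,0.5],[0,0,-6.9]],[[7.7,0.9,1],[0,0,-13.8]],[[11.5,1.3,2],[0,0,-20.6]],[[15.4,1.7,3],[0,0,-27.5]],[[19.2,2.2,4],[0,0,-34.4]],[[23.1,2.6,5],[0,0,-41.3]],[[23.1,2.6,6],[0,0,-41.3]],[[23.1,2.6,6],[0,0,-41.3]]]' -1
python3 - <<'E'
from h import *
for n in("scene","top"):
    im=eyes.get_image(n); c=eyes.get_calibration(n); cv2.imwrite(f"pics/e_{n}.png",im)
    p,R,o=pose(); print(np.round(p,1), np.round(R.as_matrix(),3).tolist())
    u,v=proj(c,[475,-236,90])[0].astype(int)
    cr=im[v-45:v+45,u-60:u+60]; cv2.imwrite(f"pics/e_{n}c.png",cv2.resize(cr,None,fx=6,fy=6,interpolation=cv2.INTER_CUBIC))
print(goto([464.5,-236.5,60],down(9)))
E
```

```text
t: 3.23
ee_pos: [464.5, -234.0, 161.2]
orientation: [-2.035, -2.391, 0.001]
ft_force: [-0.8, 0.6, 0.5]
width: 87.7
[ 464.1 -235.2  162. ] [[-0.157, 0.988, -0.002], [0.988, 0.157, 0.001], [0.001, -0.002, -1.0]]
[ 464.  -236.2  162.6] [[-0.156, 0.988, -0.001], [0.988, 0.156, -0.0], [0.0, -0.001, -1.0]]
(array([-0.04,  0.05, 10.26]), array([-0., -0., -0.]))
```

View pics/e_scenec.png

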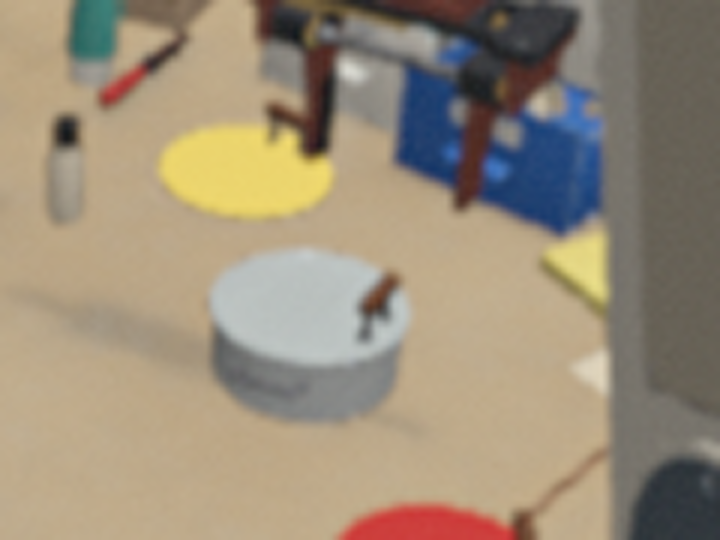

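View pics/e_topc.png

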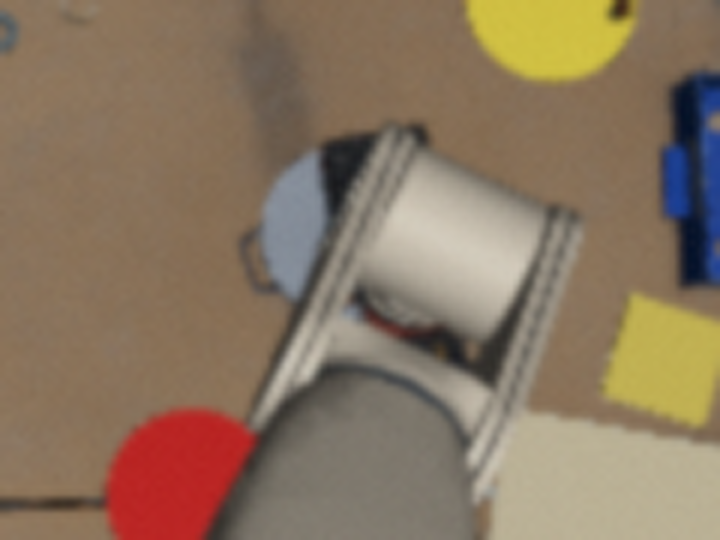

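The scene crop shows the fingers (tips ~(316,150) and (465,205) in the crop) straddling the bar at crop (380,295). The top view is blocked by the wrist. I'll descend to TCP z≈60, leaving finger tips 8 mm above the plate.

```bash
python3 -m jog '[[[0,0,1.5],[0,0,0]],[[0,0,3],[0,0,0]],[[0,0,4.5],[0,0,0]],[[0,0,6],[0,0,0]],[[0,0,7.5],[0,0,0]],[[0,0.05,9],[0,0,0]],[[0,0.05,10.2],[0,0,0]],[[0,0.05,10.2],[0,0,0]]]' -1
python3 - <<'E'
from h import *
n="scene"; im=eyes.get_image(n); c=eyes.get_calibration(n)
u,v=proj(c,[475,-236,80])[0].astype(int)
cv2.imwrite("pics/f.png",cv2.resize(im[v-30:v+30,u-40:u+40],None,fx=9,fy=9,interpolation=cv2.INTER_CUBIC))
p,R,o=pose(); print(np.round(p,1)); print(u,v)
E
```

```text
t: 4.0
ee_pos: [462.8, -236.9, 59.2]
orientation: [-2.042, -2.383, 0.002]
ft_force: [-0.4, 0.7, 0.5]
width: 88.0
[ 463.4 -236.9   60.2]
379 186
```

View pics/f.png

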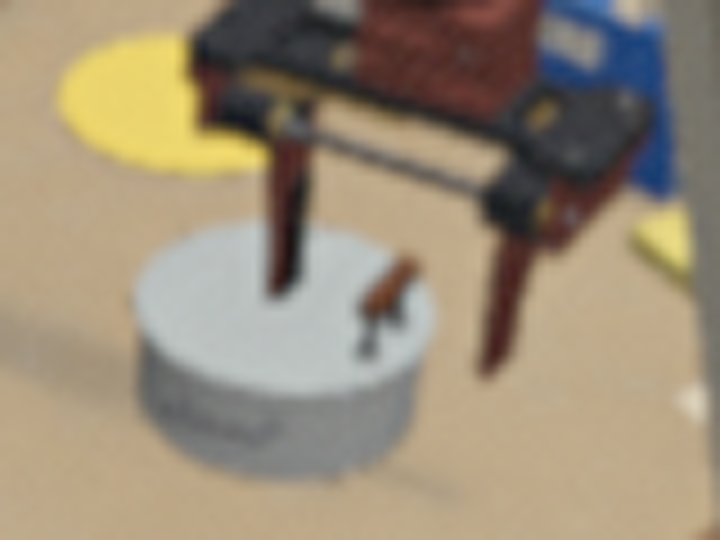

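The fingers straddle the bar (tips at crop (283,295) and (487,375), bar at (390,287)). I'll close on it.

```bash
python3 -m jog '[[[0,0,0],[0,0,0]],[[0,0,0],[0,0,0]],[[0,0,0],[0,0,0]],[[0,0,0],[0,0,0]],[[0,0,0],[0,0,0]],[[0,0,0],[0,0,0]],[[0,0,0],[0,0,0]],[[0,0,0],[0,0,0]]]' 1
python3 - <<'E'
from h import *
p,R,o=pose(); print(np.round(p,1),o["width"],np.round(o["ft_force"],1),np.round(R.as_matrix(),3).tolist())
E
```

```text
t: 4.72
ee_pos: [463.5, -236.9, 60.3]
orientation: [-2.042, -2.384, 0.002]
ft_force: [-0.4, -0.0, -0.1]
width: 38.0
[ 463.5 -236.9   60.3] 38.037050906312864 [-0.4 -0.  -0.1] [[-0.154, 0.988, -0.002], [0.988, 0.154, 0.001], [0.001, -0.002, -1.0]]
```

The fingers move at about 75 mm/s and aren't closed yet, so I'll hold longer.

```bash
python3 -m jog '[[[0,0,0],[0,0,0]],[[0,0,0],[0,0,0]],[[0,0,0],[0,0,0]],[[0,0,0],[0,0,0]],[[0,0,0],[0,0,0]],[[0,0,0],[0,0,0]]]' 1
python3 - <<'E'
from h import *
p,R,o=pose(); print(np.round(p,1),o["width"],np.round(o["ft_force"],1),np.round(o["moment"],2))
E
```

```text
t: 5.22
ee_pos: [463.6, -236.9, 60.2]
orientation: [-2.042, -2.384, 0.001]
ft_force: [0.2, -0.3, 0.4]
width: 11.4
[ 463.6 -236.9   60.2] 11.362959682816703 [ 0.2 -0.3  0.4] [-0.04 -0.18  0.03]
```

It is gripped (11.4 mm on the 12 mm bar). I'll tip about the far edge: turn about tool +x, pivot 109 mm along tool y and 12 mm down, up to 13°.

```bash
python3 -m jog '[[[0,0.04,-0.30],[1.6,0,0]],[[0,0.08,-0.61],[3.2,0,0]],[[0,0.14,-0.93],[4.9,0,0]],[[0,0.21,-1.23],[6.5,0,0]],[[0,0.28,-1.52],[8.1,0,0]],[[0,0.36,-1.84],[9.8,0,0]],[[0,0.45,-2.13],[11.4,0,0]],[[0,0.55,-2.42],[13,0,0]]]' 1 && python3 -m jog '[[[0,0,0],[0,0,0]],[[0,0,0],[0,0,0]],[[0,0,0],[0,0,0]]]' 1
python3 - <<'E'
from h import *
n="scene"; im=eyes.get_image(n); c=eyes.get_calibration(n)
u,v=proj(c,[495,-236,70])[0].astype(int)
cv2.imwrite("pics/g.png",cv2.resize(im[v-30:v+30,u-40:u+40],None,fx=9,fy=9,interpolation=cv2.INTER_CUBIC))
p,R,o=pose(); print(np.round(p,1),o["width"],np.round(o["ft_force"],1),np.degrees(np.arccos(-R.as_matrix()[2,2])))
E
```

```text
t: 5.88
ee_pos: [468.8, -236.0, 84.4]
orientation: [-1.938, -2.263, 0.261]
ft_force: [0.3, -0.1, -1.2]
width: 11.8
t: 6.13
ee_pos: [468.5, -235.8, 84.1]
orientation: [-1.938, -2.263, 0.26]
ft_force: [0.2, -0.2, -0.9]
width: 11.4
[ 468.5 -235.9   84.2] 12.010955437066308 [-0.   0.6 -1.7] 13.202622968780695
```

View pics/g.png

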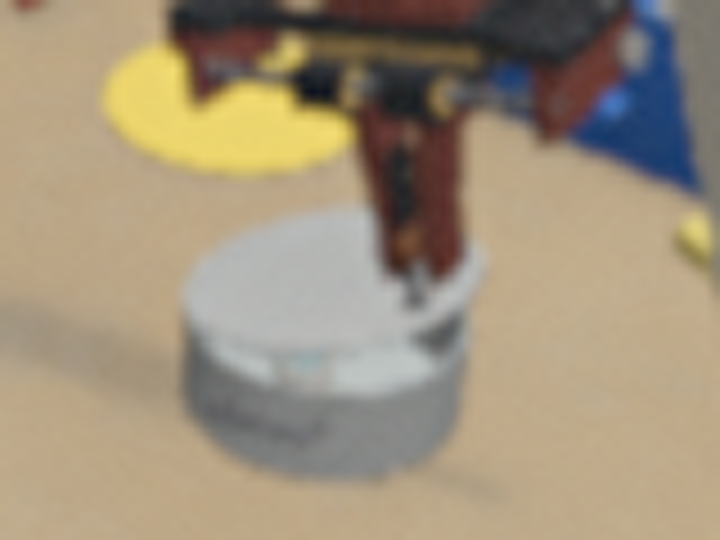

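The crop shows the lid tipped up at the handle side with its far edge on the rim; something pale, probably the aerator, shows inside at crop ~(300,375). Now I'll lift straight up, then level.

Run:
```python
from h import *
p,R,o=pose()
print(goto(p+[0,0,30],R), goto(p+[0,0,60],R), goto([464,-237,190],down(9)))
```

```text
(array([ 0.  , -0.69, -2.92]), array([0., 0., 0.])) (array([ 0.01, -1.37, -5.84]), array([0., 0., 0.])) (array([ -0.03,  -2.86, -10.2 ]), array([-13.2,  -0.1,  -0.2]))
```

```bash
python3 -m jog '[[[0,-0.15,-0.7],[0,0,0]],[[0,-0.45,-2],[0,0,0]],[[0,-0.9,-3.8],[0,0,0]],[[0,-1.4,-5.8],[-2,0,0]],[[0,-1.9,-7.5],[-5,0,0]],[[0,-2.4,-9],[-8,0,0]],[[0,-2.75,-9.9],[-11,0,0]],[[0,-2.9,-10.2],[-13.2,0,0]]]' 1 && python3 -m jog '[[[0,0,0],[0,0,0]],[[0,0,0],[0,0,0]]]' 1
python3 - <<'E'
from h import *
n="scene"; im=eyes.get_image(n); c=eyes.get_calibration(n)
cv2.imwrite("pics/i_full.png",im)
u,v=proj(c,[500,-236,130])[0].astype(int)
cv2.imwrite("pics/i.png",cv2.resize(im[v-40:v+50,u-50:u+50],None,fx=7,fy=6.6,interpolation=cv2.INTER_CUBIC))
p,R,o=pose(); print(np.round(p,1),o["width"],np.round(o["ft_force"],1),np.degrees(np.arccos(-R.as_matrix()[2,2])))
E
```

```text
t: 6.85
ee_pos: [463.9, -237.3, 193.2]
orientation: [2.041, 2.382, 0.005]
ft_force: [-0.7, -0.4, -1.5]
width: 11.4
t: 7.02
ee_pos: [463.6, -237.7, 194.8]
orientation: [2.041, 2.38, 0.005]
ft_force: [-0.9, 0.1, -2.6]
width: 11.6
[ 463.8 -237.5  194.2] 12.116434821131621 [ 0.1  0.8 -1.8] 0.3270683047803712
```

View pics/i.png

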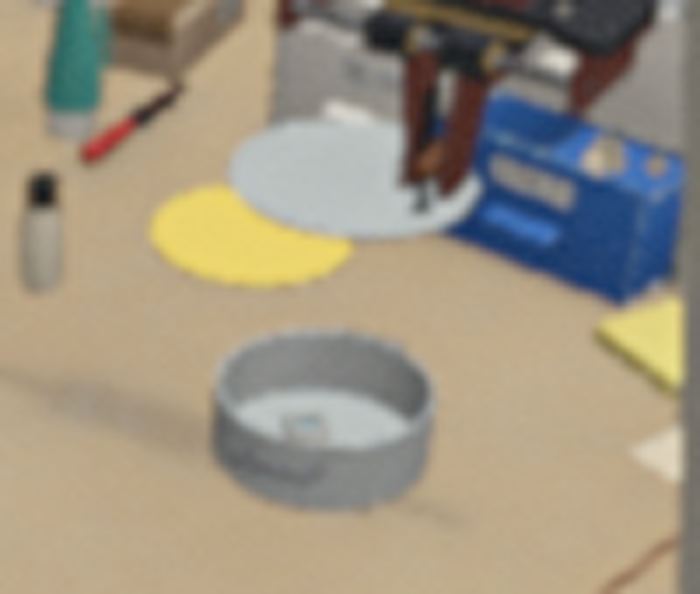

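The lid is held level above the open pot, and the aerator is visible at crop (304,427). I'll move it to the lay-down spot, lid centre (565,−75).

Run:
```python
from h import *
print(goto([519.6,-82.2,190],down(9)), goto([519.6,-82.2,60],down(9)))
```

```text
(array([14.5 ,  7.88,  0.44]), array([ 0.3,  0.1, -0.2])) (array([14.52,  7.81, 13.44]), array([ 0.3,  0.1, -0.2]))
```

```bash
python3 -m jog '[[[1,0.5,0],[0.3,0,0]],[[3,1.6,0.2],[0.3,0,0]],[[5.5,3,0.4],[0.3,0,0]],[[8,4.3,0.8],[0.3,0,0]],[[10.5,5.7,1.5],[0.3,0,0]],[[12.8,6.9,3],[0.3,0,0]],[[14.2,7.6,4.5],[0.3,0,0]],[[14.5,7.8,6],[0.3,0,0]]]' 1
python3 - <<'E'
from h import *
p,R,o=pose(); print(np.round(p,1),o["width"],np.round(o["ft_force"],1))
print(goto([519.6,-82.2,40],down(9)), goto([519.6,-82.2,18],down(9)))
E
```

```text
t: 7.73
ee_pos: [520.1, -79.7, 133.4]
orientation: [2.041, 2.388, -0.002]
ft_force: [0.6, 0.4, -2.6]
width: 11.8
[520.1 -79.7 133.4] 11.789469710073664 [ 0.6  0.4 -2.6]
(array([-0.22, -0.08,  9.34]), array([-0. ,  0.1, -0. ])) (array([-0.22, -0.08, 11.54]), array([-0. ,  0.1, -0. ]))
```

```bash
python3 -m jog '[[[-0.1,0,1],[0,0,0]],[[-0.2,0,2.6],[0,0,0]],[[-0.2,0,4.4],[0,0,0]],[[-0.2,0,6.2],[0,0,0]],[[-0.2,0,7.8],[0,0,0]],[[-0.2,0,9],[0,0,0]],[[-0.2,0,9.9],[0,0,0]],[[-0.2,0,10.3],[0,0,0]]]' 1
python3 - <<'E'
from h import *
n="scene"; im=eyes.get_image(n); c=eyes.get_calibration(n)
u,v=proj(c,[550,-80,40])[0].astype(int)
cv2.imwrite("pics/j.png",cv2.resize(im[v-40:v+40,u-50:u+50],None,fx=7,fy=7,interpolation=cv2.INTER_CUBIC))
p,R,o=pose(); print(np.round(p,1),o["width"],np.round(o["ft_force"],1))
print(goto([519.6,-82.2,18],down(9)))
E
```

```text
t: 8.4
ee_pos: [519.8, -82.0, 29.1]
orientation: [-2.041, -2.387, 0.004]
ft_force: [-0.8, -1.3, -1.5]
width: 11.8
[519.8 -81.9  29.1] 11.410024363994161 [ 0.6  0.2 -2.3]
(array([-0.03, -0.02,  1.11]), array([-0.2,  0.1, -0. ]))
```

View pics/j.png

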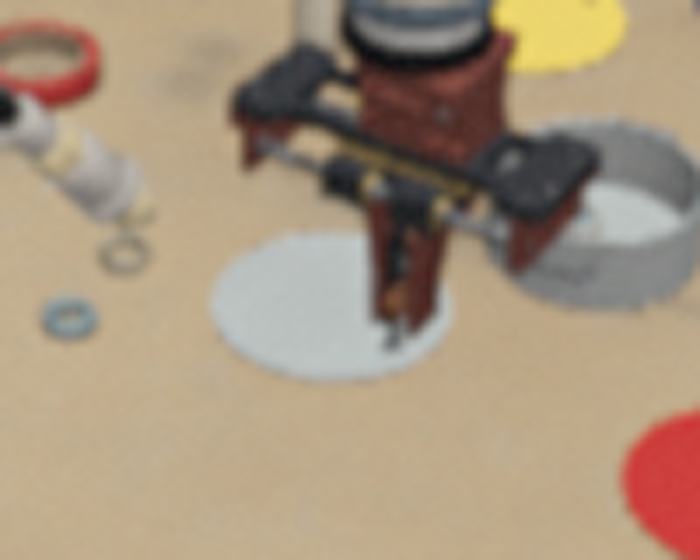

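The lid is level, about 11 mm above clear bench. I'll lower it the rest slowly.

```bash
python3 -m jog '[[[0,0,0.3],[-0.2,0,0]],[[0,0,0.5],[-0.2,0,0]],[[0,0,0.7],[-0.2,0,0]],[[0,0,0.9],[-0.2,0,0]],[[0,0,1.0],[-0.2,0,0]],[[0,0,1.1],[-0.2,0,0]],[[0,0,1.1],[-0.2,0,0]],[[0,0,1.1],[-0.2,0,0]]]' 1
python3 - <<'E'
from h import *
p,R,o=pose(); print(np.round(p,1),o["width"],np.round(o["ft_force"],1),np.round(o["moment"],2))
E
```

```text
t: 9.12
ee_pos: [519.9, -81.9, 18.3]
orientation: [2.04, 2.387, 0.0]
ft_force: [-0.1, -0.4, -0.8]
width: 11.7
[519.9 -81.9  18.3] 11.695318061571243 [-0.1 -0.4 -0.8] [-0.02 -0.06 -0.  ]
```

```bash
python3 -m jog '[[[0,0,0.05],[0,0,0]],[[0,0,0.08],[0,0,0]],[[0,0,0.08],[0,0,0]]]' 1
python3 - <<'E'
from h import *
p,R,o=pose(); print(np.round(p,1),o["width"],np.round(o["ft_force"],1),np.round(o["moment"],2))
E
```

```text
t: 9.37
ee_pos: [520.0, -82.0, 18.2]
orientation: [2.04, 2.387, 0.0]
ft_force: [-2.8, -0.8, 7.6]
width: 11.7
[520.  -82.   18.2] 11.669389584264094 [-2.8 -0.8  7.6] [-0.    0.5   0.03]
```

The lid is on the bench (7.6 N upward reaction). I'll release.

```bash
python3 -m jog '[[[0,0,0],[0,0,0]],[[0,0,0],[0,0,0]],[[0,0,0],[0,0,0]],[[0,0,0],[0,0,0]],[[0,0,0],[0,0,0]],[[0,0,0],[0,0,0]],[[0,0,0],[0,0,0]],[[0,0,0],[0,0,0]]]' -1
python3 - <<'E'
from h import *
n="scene"; im=eyes.get_image(n); c=eyes.get_calibration(n)
u,v=proj(c,[550,-80,40])[0].astype(int)
cv2.imwrite("pics/k.png",cv2.resize(im[v-40:v+40,u-50:u+50],None,fx=7,fy=7,interpolation=cv2.INTER_CUBIC))
p,R,o=pose(); print(np.round(p,1),o["width"],np.round(o["ft_force"],1))
E
```

```text
t: 10.03
ee_pos: [520.0, -82.0, 18.2]
orientation: [2.04, 2.387, 0.0]
ft_force: [0.4, 0.2, 0.5]
width: 61.5
[520.  -82.   18.1] 65.34558119447436 [-0.5  0.6 -1.1]
```

View pics/k.png

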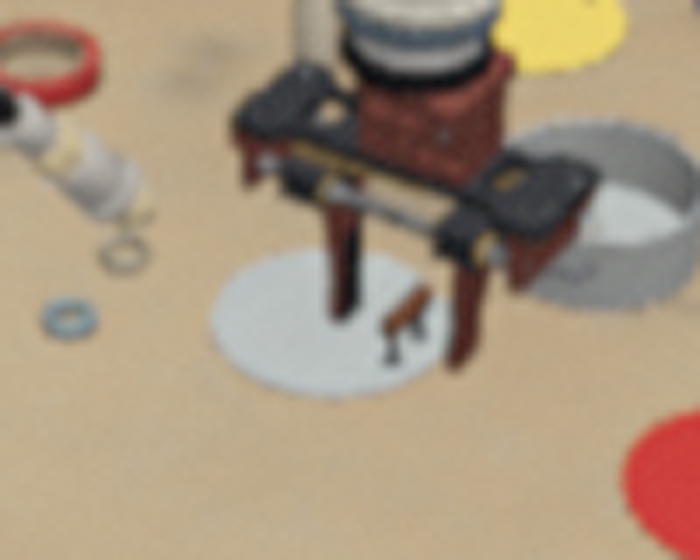

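Released; the lid lies flat with the handle up at crop ~(330,320). The pot is behind. I'll raise the arm straight up, and work out the tongs pose from the screws and plates.

```bash
python3 -m jog '[[[0,0,0],[0,0,0]],[[0,0,-1],[0,0,0]],[[0,0,-3],[0,0,0]],[[0,0,-6],[0,0,0]],[[0,0,-10],[0,0,0]],[[0,0,-14],[0,0,0]],[[0,0,-18],[0,0,0]],[[0,0,-20],[0,0,0]]]' -1
python3 - <<'E'
from h import *
p,R,o=pose(); print(np.round(p,1),o["width"],np.round(o["qpos"],3))
cs,ct=eyes.get_calibration("scene"),eyes.get_calibration("top")
S=np.array([ray(ct,u,v,50)[:2] for u,v in [(241.8,198.7),(262.3,200.5),(241,207.8),(261.7,209.7)]])
print(np.round(S,1),S.mean(0)); 
d=(S[0]-S[1]+S[2]-S[3]); print("yaw",np.degrees(np.arctan2(-d[0],d[1])))
Sc=[(220+158/6,205+247/6),(220+199/6,205+289/6),(220+301/6,205+174/6),(220+344/6,205+213/6)]
S=np.array([ray(cs,u,v,50)[:2] for u,v in Sc]);print(np.round(S,1),S.mean(0)); d=(S[0]-S[2]+S[1]-S[3]); print("yaw",np.degrees(np.arctan2(-d[0],d[1])))
def P(c): return np.array([[c["fx"],0,c["cx"]],[0,c["fy"],c["cy"]],[0,0,1]])@np.c_[np.array(c["R"]),np.array(c["t"]).ravel()]
def tri(a,b):
    X=cv2.triangulatePoints(P(cs),P(ct),np.array(a,float).reshape(2,1),np.array(b,float).reshape(2,1)).ravel();return X[:3]/X[3]
L=tri((253.5,231.7),(245.5,202.5));Rr=tri((267.5,226.7),(257.5,204.2)); print("plates",np.round(L),np.round(Rr),np.round((L+Rr)/2))
print("pin",np.round(tri((220+236/6,205+78/6),(210+238/6,175+155/6))))
print("top plates at z108",[np.round(ray(ct,u,v,108)) for u,v in[(245.5,202.5),(257.5,204.2)]])
E
```

```text
t: 10.75
ee_pos: [521.3, -82.1, 223.7]
orientation: [2.037, 2.383, 0.006]
ft_force: [0.9, -1.6, -0.1]
width: 87.8
[521.3 -82.1 223.7] 87.77722754633963 [-1.780e-01  2.760e-01  1.849e+00 -1.000e-03  1.009e+00 -3.340e-01]
[[597.  282.7]
 [587.1 195.5]
 [558.  286.4]
 [547.8 198.5]] [572.49779467 240.75932075]
yaw -6.553911510337151
[[600.9 280.1]
 [561.1 284.8]
 [591.2 192.2]
 [550.9 196.7]] [576.02854064 238.44460474]
yaw -6.450301745633304
plates [574. 260. 112.] [567. 212. 106.] [571. 236. 109.]
pin [574. 236. 151.]
top plates at z108 [array([573., 259., 108.]), array([564., 209., 108.])]
```

Stand centre ≈ (574,239), yaw ≈ −6.5°, and both cameras agree within ~3 mm. The hose passes within about 50 mm of a vertical wrist there. So I'll retract toward the base first, then approach the tongs from the robot side with the tool leaned 25° toward the robot about the closing axis, which keeps the pads parallel to the plates.

Run:
```python
from h import *
print(goto([410,-20,205],down(35)))
```

```text
(array([  7.87, -10.04,   1.77]), array([  0.4,   0.3, -26. ]))
```

```bash
python3 -m jog '[[[1.2,-1.6,0.2],[0,0,-4]],[[2.6,-3.3,0.5],[0,0,-8]],[[4,-5.1,0.8],[0,0,-13]],[[5.4,-6.9,1.1],[0,0,-18]],[[6.8,-8.6,1.5],[0,0,-22]],[[7.9,-10,1.8],[0,0,-26]],[[7.9,-10,1.8],[0,0,-26]]]' -1
python3 - <<'E'
from h import *
p,R,o=pose(); print(np.round(p,1),np.round(o["qpos"],3))
print(goto([400,120,190],down(60,-12)));print(goto([400,255,165],down(83.5,-25)))
E
```

```text
t: 11.33
ee_pos: [406.7, -18.5, 204.4]
orientation: [1.444, 2.784, 0.001]
ft_force: [-0.7, -0.8, 0.1]
width: 88.0
[406.7 -18.5 204.4] [-7.400e-02  1.220e-01  2.105e+00 -2.000e-03  9.100e-01 -6.870e-01]
(array([11.72,  7.43,  1.42]), array([ -2.5, -11.5, -24.7]))
(array([22.76, 15.2 ,  3.9 ]), array([-10.5, -23.2, -47.5]))
```

```bash
python3 -m jog '[[[2.9,1.8,0.3],[-0.5,-2.5,-6]],[[5.8,3.7,0.7],[-1,-5.5,-12]],[[8.8,5.6,1],[-2,-8.5,-18.5]],[[11.7,7.4,1.4],[-2.5,-11.5,-24.7]],[[14.5,9.4,2],[-4.5,-14.5,-30.5]],[[17.3,11.3,2.6],[-6.5,-17.5,-36]],[[20,13.2,3.2],[-8.5,-20.3,-42]],[[22.8,15.2,3.9],[-10.5,-23.2,-47.5]]]' -1 && python3 -m jog '[[[0,0,0],[0,0,0]]]' -1
python3 - <<'E'
from h import *
p,R,o=pose(); print(np.round(p,1),np.round(o["qpos"],3),np.round(R.as_matrix(),3).tolist())
print(goto([400,255,165],down(83.5,-25)))
for n in("scene","top"):
    im=eyes.get_image(n); c=eyes.get_calibration(n); cv2.imwrite(f"pics/l_{n}.png",im)
    u,v=proj(c,[520,240,120])[0].astype(int)
    cv2.imwrite(f"pics/l_{n}c.png",cv2.resize(im[max(0,v-50):v+50,u-65:u+65],None,fx=6,fy=6,interpolation=cv2.INTER_CUBIC))
E
```

```text
t: 12.0
ee_pos: [400.4, 258.1, 166.0]
orientation: [0.149, 2.697, -0.029]
ft_force: [1.5, -0.3, 0.1]
width: 88.0
t: 12.08
ee_pos: [400.0, 262.8, 165.5]
orientation: [0.137, 2.695, -0.025]
ft_force: [0.1, -0.3, -0.6]
width: 87.7
[400.  262.8 165.5] [ 0.768  0.221  2.204 -0.705  0.525 -0.117] [[-0.898, 0.101, 0.427], [0.093, 0.995, -0.039], [-0.429, 0.004, -0.903]]
(array([-0.05, -0.77,  0.08]), array([0.5, 0.4, 0.6]))
```

View pics/l_scene.png

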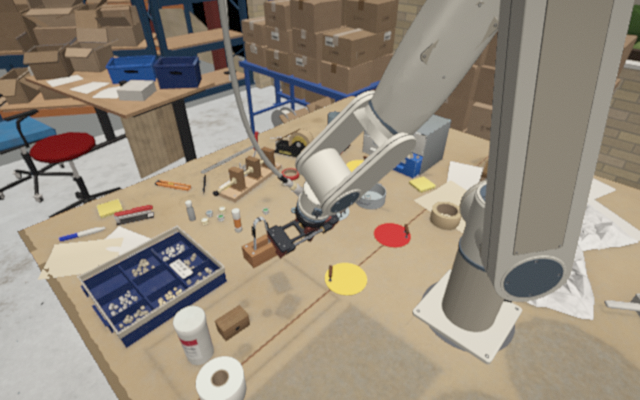

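View pics/l_topc.png

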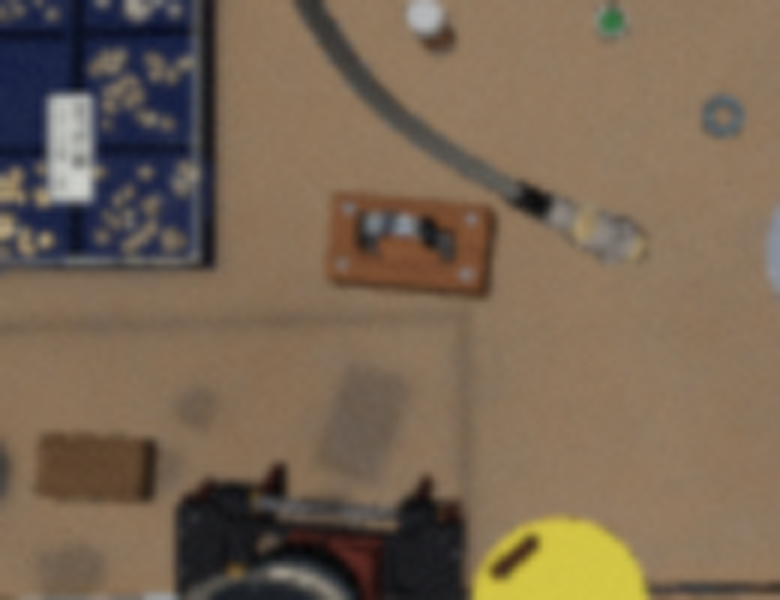

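The gripper waits on the robot side at top crop (351,485), leaned back. The tongs are at crop (405,230), and the hose coupling at (530,195) is well to the right. I'll advance to a pre-grasp 60 mm short of the tongs.

Run:
```python
from h import *
print(goto([522,244.5,131],down(83.5,-25)),goto([582,237.6,90.8],down(83.5,-25)))
```

```text
(array([-9.59, -0.16,  8.4 ]), array([0.3, 0.2, 0.2])) (array([-13.34,  -0.21,  14.61]), array([0.3, 0.2, 0.2]))
```

```bash
python3 -m jog '[[[-1.5,0,1.3],[0.3,0.2,0.2]],[[-3.2,-0.1,2.8],[0.3,0.2,0.2]],[[-5,-0.1,4.4],[0.3,0.2,0.2]],[[-6.8,-0.1,6],[0.3,0.2,0.2]],[[-8.4,-0.2,7.4],[0.3,0.2,0.2]],[[-9.6,-0.2,8.4],[0.3,0.2,0.2]],[[-9.6,-0.2,8.4],[0.3,0.2,0.2]]]' -1
python3 - <<'E'
from h import *
p,R,o=pose(); print(np.round(p,1),np.round(o["ft_force"],1))
print(goto([582,237.6,90.8],down(83.5,-25)))
for n in("scene","top"):
    im=eyes.get_image(n); c=eyes.get_calibration(n); cv2.imwrite(f"pics/m_{n}.png",im)
    u,v=proj(c,[550,240,100])[0].astype(int)
    cv2.imwrite(f"pics/m_{n}c.png",cv2.resize(im[v-35:v+35,u-45:u+45],None,fx=8,fy=8,interpolation=cv2.INTER_CUBIC))
    print(n,u,v,np.round(proj(c,R.apply([[0,44,0],[0,-44,0],[0,0,0],[0,0,-19]])+p),1).tolist())
E
```

```text
t: 12.77
ee_pos: [525.5, 241.9, 131.5]
orientation: [0.164, 2.699, -0.035]
ft_force: [0.3, -0.8, 1.3]
width: 87.8
[525.5 241.9 131.5] [ 0.3 -0.8  1.3]
(array([-3.4 ,  0.25,  6.08]), array([-0.1,  0.1, -0.4]))
scene 265 235 [[256.5, 237.8], [281.9, 225.3], [269.5, 231.4], [270.6, 228.3]]
top 250 208 [[238.1, 212.1], [259.6, 214.2], [248.8, 213.2], [248.0, 214.7]]
```

View pics/m_scenec.png

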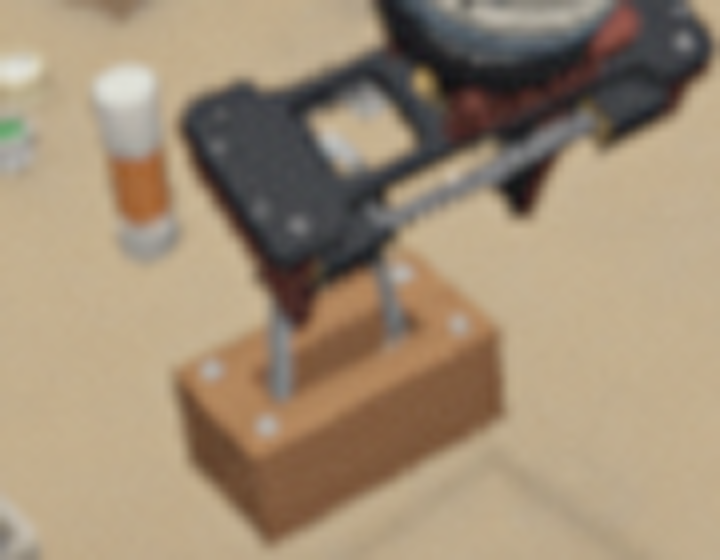

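View pics/m_topc.png

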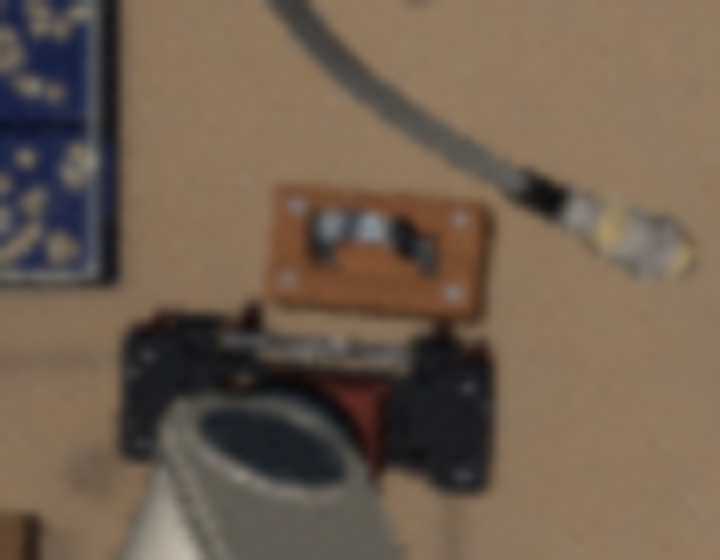

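In the top crop, the finger tips at (252,310) and (443,330) straddle the tongs (plates ~(323,232) and (420,245)). The hose is clear on the right. I'll go in to the grasp height with the centre at y≈237.

Run:
```python
from h import *
p,R,o=pose(); print(np.round(p,1))
print(goto([582,236.1,90.8],down(83.5,-25)))
ct=eyes.get_calibration("top"); print(np.round(ray(ct,251,201.1,148)),np.round(ray(ct,251.25,202.75,108)))
```

```text
[522.7 242.2 131.4]
(array([-3.69,  0.1 ,  6.2 ]), array([-0.1,  0. , -0.3]))
[573. 230. 148.] [571. 235. 108.]
```

```bash
python3 -m jog '[[[-0.5,0,0.8],[0,0,-0.3]],[[-1,0,1.7],[0,0,-0.3]],[[-1.6,0,2.7],[0,0,-0.3]],[[-2.2,0.1,3.7],[0,0,-0.3]],[[-2.8,0.1,4.7],[0,0,-0.3]],[[-3.3,0.1,5.6],[0,0,-0.3]],[[-3.7,0.1,6.2],[0,0,-0.3]],[[-3.7,0.1,6.2],[0,0,-0.3]]]' -1
python3 - <<'E'
from h import *
p,R,o=pose(); print(np.round(p,1),np.round(o["ft_force"],1))
print(goto([582,236.1,90.8],down(83.5,-25)))
for n in("scene","top"):
    im=eyes.get_image(n); c=eyes.get_calibration(n); cv2.imwrite(f"pics/n_{n}.png",im)
    u,v=proj(c,[565,240,100])[0].astype(int)
    cv2.imwrite(f"pics/n_{n}c.png",cv2.resize(im[v-35:v+35,u-45:u+45],None,fx=8,fy=8,interpolation=cv2.INTER_CUBIC))
E
```

```text
t: 13.53
ee_pos: [583.0, 235.8, 89.6]
orientation: [0.155, 2.702, -0.038]
ft_force: [-0.2, -0.2, 0.2]
width: 87.6
[583.  235.8  89.6] [-0.2 -0.2  0.2]
(array([ 0.05,  0.02, -0.15]), array([-0.2, -0. , -0. ]))
```

View pics/n_scenec.png

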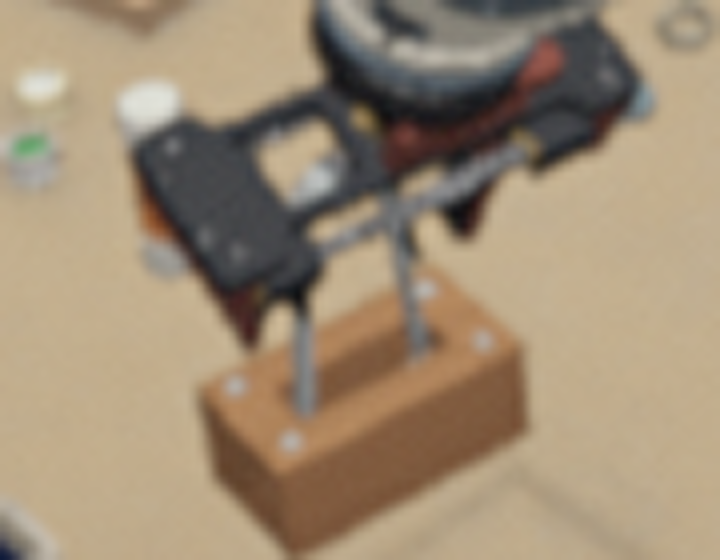

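View pics/n_topc.png

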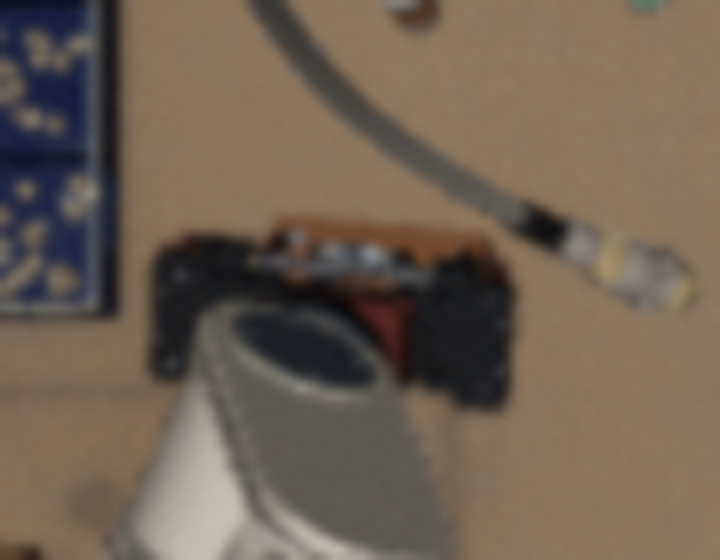

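The tongs are centred between the fingers (arms at scene crop (303,350) and (413,320), finger tips (250,330) and (465,225)). The force is ~0. I'll close partly, to about 48 mm: a light squeeze that leaves the jaws wide.

```bash
python3 -m jog '[[[0,0,-0.1],[0,0,0]],[[0,0,-0.1],[0,0,0]],[[0,0,-0.1],[0,0,0]],[[0,0,-0.1],[0,0,0]],[[0,0,-0.1],[0,0,0]],[[0,0,-0.1],[0,0,0]],[[0,0,-0.1],[0,0,0]]]' -0.09
python3 - <<'E'
from h import *
p,R,o=pose(); print(np.round(p,1),np.round(o["ft_force"],1),np.round(o["moment"],2),o["width"])
E
```

```text
t: 14.22
ee_pos: [581.5, 235.9, 91.3]
orientation: [0.154, 2.702, -0.038]
ft_force: [-0.7, 0.4, -0.9]
width: 48.8
[581.5 235.9  91.3] [-0.7  0.4 -0.9] [ 0.04  0.08 -0.02] 48.838856788246
```

```bash
python3 -m jog '[[[0,0,0],[0,0,0]],[[0,0,0],[0,0,0]],[[0,0,0],[0,0,0]],[[0,0,0],[0,0,0]]]' -0.09
python3 - <<'E'
from h import *
p,R,o=pose(); print(np.round(p,1),np.round(o["ft_force"],1),np.round(o["moment"],2),o["width"])
for n in("scene","top"):
    im=eyes.get_image(n); c=eyes.get_calibration(n); cv2.imwrite(f"pics/o_{n}.png",im)
    u,v=proj(c,[565,240,100])[0].astype(int)
    cv2.imwrite(f"pics/o_{n}c.png",cv2.resize(im[v-35:v+35,u-45:u+45],None,fx=8,fy=8,interpolation=cv2.INTER_CUBIC))
E
```

```text
t: 14.55
ee_pos: [581.5, 235.9, 91.2]
orientation: [0.154, 2.702, -0.038]
ft_force: [-0.6, 0.1, -0.9]
width: 47.7
[581.5 235.9  91.2] [-0.6  0.1 -0.9] [0.07 0.11 0.05] 47.67746919958266
```

View pics/o_scenec.png

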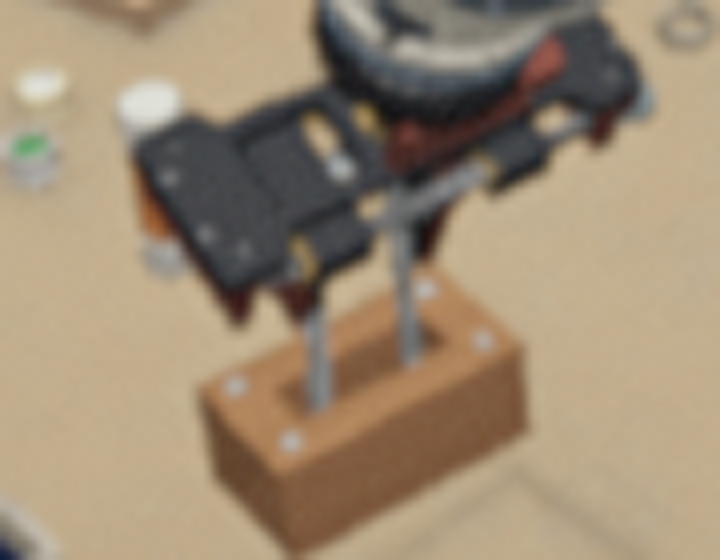

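Arms have narrowed from 110 to 90 px apart, so the tongs are held with the jaws partly closed (width 47.7). I'll lift straight out of the slot by 50 mm with a slight shift away from the hose.

```bash
python3 -m jog '[[[-0.13,0,-0.27],[0,0,0]],[[-0.34,0.05,-0.72],[0,0,0]],[[-0.64,0.1,-1.35],[0,0,0]],[[-1.0,0.2,-2.1],[0,0,0]],[[-1.4,0.3,-2.95],[0,0,0]],[[-1.8,0.4,-3.8],[0,0,0]],[[-2.1,0.5,-4.5],[0,0,0]],[[-2.2,0.5,-4.7],[0,0,0]]]' -0.09
python3 - <<'E'
from h import *
p,R,o=pose(); print(np.round(p,1),np.round(o["ft_force"],1),np.round(o["moment"],2),o["width"])
print(goto(p+[-150*.9936,150*.1132,10],R))
for n in("scene",):
    im=eyes.get_image(n); c=eyes.get_calibration(n); cv2.imwrite(f"pics/q_{n}.png",im)
    u,v=proj(c,[565,240,120])[0].astype(int)
    cv2.imwrite(f"pics/q_{n}c.png",cv2.resize(im[v-35:v+35,u-45:u+45],None,fx=8,fy=8,interpolation=cv2.INTER_CUBIC))
E
```

```text
t: 15.32
ee_pos: [583.0, 241.7, 145.3]
orientation: [0.155, 2.7, -0.036]
ft_force: [0.3, -0.2, -0.3]
width: 48.3
[583.  241.7 145.3] [ 0.3 -0.2 -0.3] [0.06 0.08 0.04] 48.25073588369338
(array([13.16, -0.02, -7.27]), array([0., 0., 0.]))
```

View pics/q_scenec.png

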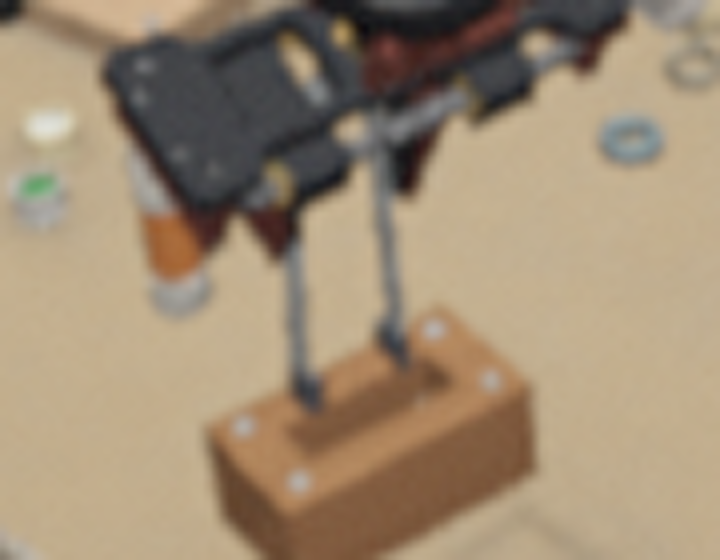

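The tongs came out cleanly; the tips show at crop (310,395) and (398,350). I'll retract toward the robot, away from the hose.

```bash
python3 -m jog '[[[1,0,-0.8],[0,0,0]],[[2.8,0,-2],[0,0,0]],[[4.8,0,-3.2],[0,0,0]],[[7,0,-4.3],[0,0,0]],[[9.2,0,-5.3],[0,0,0]],[[11.2,0,-6.3],[0,0,0]],[[12.6,0,-7],[0,0,0]],[[13.1,0,-7.3],[0,0,0]]]' -0.09
python3 - <<'E'
from h import *
p,R,o=pose(); print(np.round(p,1),np.round(o["ft_force"],1),o["width"],np.round(o["qpos"],2))
for n in("scene","top"):
    im=eyes.get_image(n); c=eyes.get_calibration(n); cv2.imwrite(f"pics/r_{n}.png",im)
    u,v=proj(c,[430,255,120])[0].astype(int)
    cv2.imwrite(f"pics/r_{n}c.png",cv2.resize(im[v-45:v+35,u-50:u+50],None,fx=7,fy=7,interpolation=cv2.INTER_CUBIC))
    print(u,v)
p,R,o=pose(); print(np.round(p,1))
E
```

```text
t: 16.03
ee_pos: [431.3, 257.9, 154.9]
orientation: [0.153, 2.702, -0.038]
ft_force: [0.0, -0.7, -0.5]
width: 47.9
[431.3 257.9 154.9] [ 0.  -0.7 -0.5] 47.88142244478151 [ 0.71  0.27  2.16 -0.7   0.5  -0.17]
288 252
246 236
[433.1 258.7 155.4]
```

View pics/r_scenec.png

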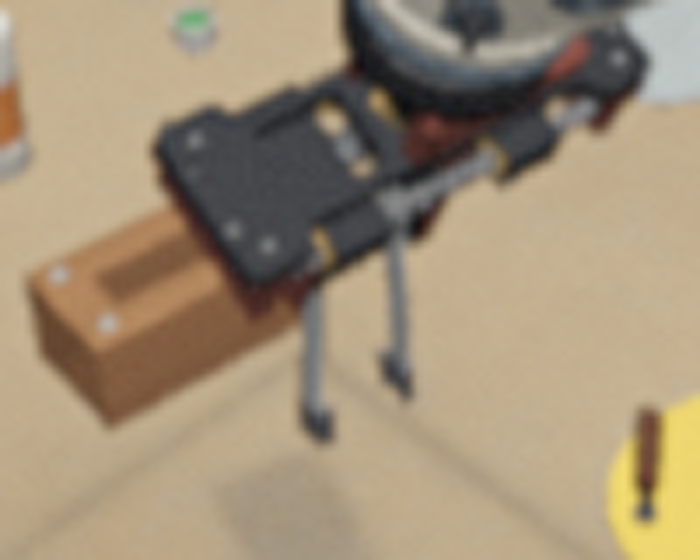

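View pics/r_top.png

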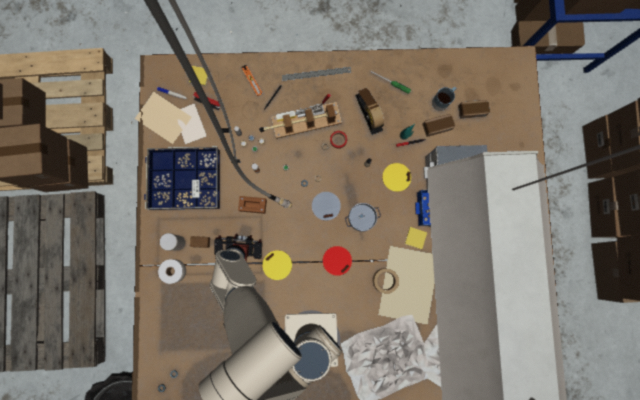

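The tongs hang in the gripper and are clear of the stand. The top view now shows the open pot at (363,217). I'll measure the aerator and the pot.

Run:
```python
from h import *
for n in("scene","top"):
    im=eyes.get_image(n); c=eyes.get_calibration(n)
    for q in("aerator_4","pot","lid"):
        for r in spotter.spot_in(n,q)[:5]:
            print(n,q,round(r["confidence"],2),np.round(r["point"],0),np.round(proj(c,r["point"])[0]))
    for r in spotter.cut_out(n,"aerator_4")[:4]:
        ys,xs=np.nonzero(r["pixels"]); print(" cut",n,round(r["confidence"],2),len(xs),xs.mean(),ys.mean(),np.round(ray(c,xs.mean(),ys.mean(),18),1))
    u,v=proj(c,[510,-229,25])[0].astype(int); print(n,u,v)
    cv2.imwrite(f"pics/s_{n}c.png",cv2.resize(im[v-22:v+22,u-27:u+28],None,fx=14,fy=13.5,interpolation=cv2.INTER_CUBIC))
print(ctrl.get_obs()["t"])
```

```text
scene aerator_4 0.39 [733. 100.  16.] [265. 211.]
scene pot 0.81 [ 510. -237.   24.] [370. 195.]
scene lid 0.9 [312. 143.   6.] [345. 280.]
scene lid 0.67 [ 328. -119.    6.] [392. 235.]
scene lid 0.65 [534. -78.   9.] [338. 214.]
scene 369 195
top pot 0.7 [ 512. -231.    7.] [362. 217.]
top lid 0.93 [ 331. -118.    8.] [337. 259.]
top lid 0.87 [564. -76.  13.] [326. 205.]
top lid 0.63 [ 686. -388.   11.] [397. 176.]
top lid 0.57 [317. 139.   6.] [277. 264.]
 cut top 0.22 589 362.53820033955856 216.9439728353141 [ 509.5 -232.2   18. ]
top 361 216
16.6333
```

View pics/s_topc.png

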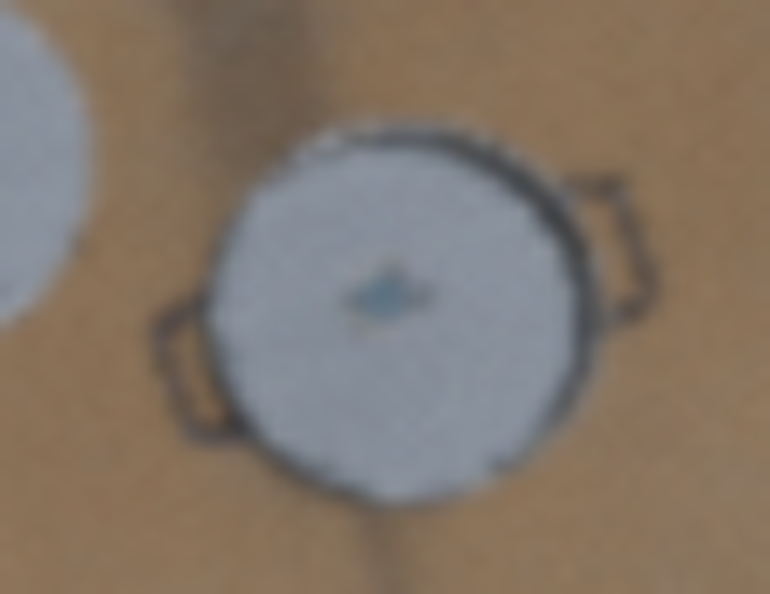

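View pics/s_scenec.png

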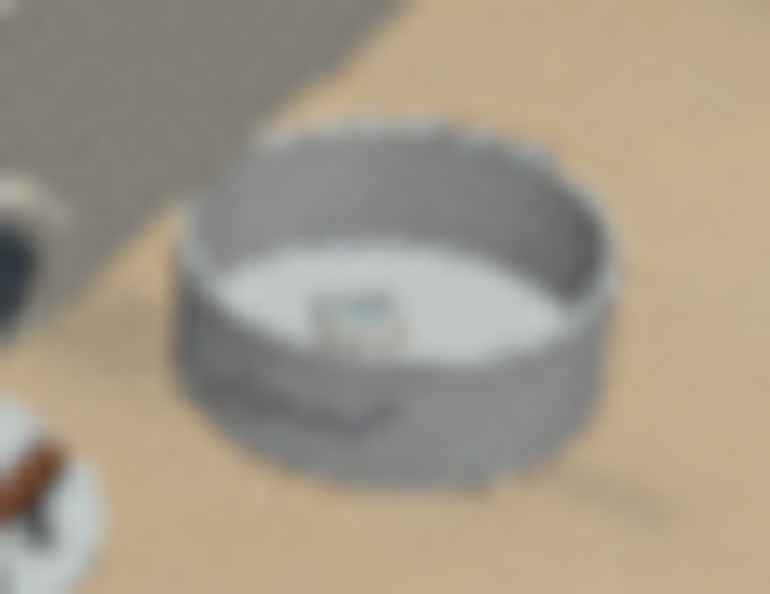

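The networks don't find the small aerator (only a weak 0.22 guess covering the pot). In the top crop I see it at about (388,297), and in the scene crop its body spans x 312–405. I'll average a few frames with contrast for a better fix.

Run:
```python
from h import *
for n in("scene","top"):
    c=eyes.get_calibration(n)
    I=np.mean([eyes.get_image(n).astype(float) for _ in range(5)],0); np.save(f"pics/avg_{n}.npy",I)
    u,v=proj(c,[510,-229,25])[0].astype(int)
    cr=I[v-11:v+12,u-15:u+16]; print(n,"origin",u-15,v-11)
    g=cv2.resize(cr,None,fx=24,fy=24,interpolation=cv2.INTER_CUBIC)
    lo,hi=np.percentile(g,2),np.percentile(g,98); g=np.clip((g-lo)/(hi-lo)*255,0,255).astype(np.uint8)
    for k in range(0,31,5): cv2.putText(g,str(u-15+k),(k*24,12),0,.4,(0,0,255),1); cv2.line(g,(k*24+12,14),(k*24+12,22),(0,0,255),1)
    for k in range(0,23,5): cv2.putText(g,str(v-11+k),(0,k*24+16),0,.4,(0,0,255),1); cv2.line(g,(26,k*24+12),(34,k*24+12),(0,0,255),1)
    cv2.imwrite(f"pics/t_{n}.png",g)
print(ctrl.get_obs()["t"])
```

```text
scene origin 354 184
top origin 346 205
17.1333
```

View pics/t_top.png

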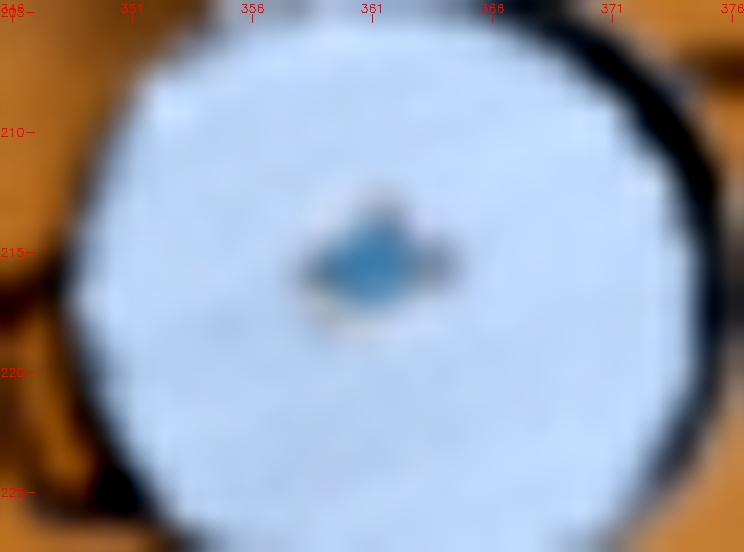

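View pics/t_scene.png

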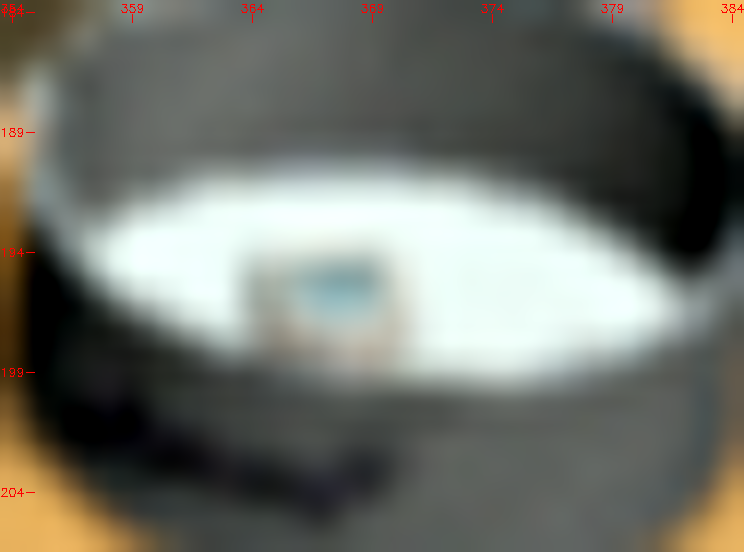

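Run:
```python
from h import *
cs,ct=eyes.get_calibration("scene"),eyes.get_calibration("top")
def P(c): return np.array([[c["fx"],0,c["cx"]],[0,c["fy"],c["cy"]],[0,0,1]])@np.c_[np.array(c["R"]),np.array(c["t"]).ravel()]
def tri(a,b):
    X=cv2.triangulatePoints(P(cs),P(ct),np.array(a,float).reshape(2,1),np.array(b,float).reshape(2,1)).ravel();return X[:3]/X[3]
print(np.round(ray(ct,361.05,215.55,22),1),np.round(ray(cs,367.4,195.4,22),1),np.round(tri((367.4,195.4),(361.05,215.55)),1))
# tongs tips in r_scenec (7x, origin 288-50, 252-45): bottoms
print("t",ctrl.get_obs()["t"])
# pot fit: rim outer circle by floor mask in the top view
I=np.load("pics/avg_top.npy"); 
# bright bluish floor region
b,g,r=I[...,0],I[...,1],I[...,2]
m=np.zeros(b.shape,np.uint8); m[(b-r>5)&(b>110)]=1
m[:, :340]=0; m[:,385:]=0; m[:195]=0; m[240:]=0
n,l,s,ce=cv2.connectedComponentsWithStats(m); k=1+np.argmax(s[1:,4]); print(s[k],ce[k])
cn=cv2.findContours((l==k).astype(np.uint8),cv2.RETR_EXTERNAL,cv2.CHAIN_APPROX_NONE)[0][0]; print(cv2.fitEllipse(cn))
# model: visible floor = intersection of floor disc (r57,z4) and mouth (r57,z48)
th=np.linspace(0,2*np.pi,90)
for cx,cy in [(510,-229),(512,-231),(508,-228)]:
    a=np.c_[cx+57*np.cos(th),cy+57*np.sin(th),4+0*th]; d=a.copy(); d[:,2]=48
    A=proj(ct,a);D=proj(ct,d); print((cx,cy),"floor",A.min(0).round(1),A.max(0).round(1),"mouth",D.min(0).round(1),D.max(0).round(1))
```

```text
[ 515.3 -225.6   22. ] [ 518.8 -229.2   22. ] [ 515.2 -224.9   25.9]
t 17.1333
[349 204  26  27 532] [361.65789474 217.17481203]
((361.65826416015625, 217.18142700195312), (24.413713455200195, 25.930744171142578), 142.4393310546875)
(510, -229) floor [348.3 204.1] [374.6 230.3] mouth [349.1 202.8] [376.  229.6]
(512, -231) floor [348.7 203.6] [375.  229.8] mouth [349.6 202.4] [376.5 229.1]
(508, -228) floor [348.1 204.6] [374.3 230.7] mouth [348.9 203.3] [375.8 230.1]
```

Aerator estimates: top camera (515,−226), scene camera (519,−229). The cameras show the same bias on other parts, so I take (517,−227.5) and will refine relative to the tongs' tips. First check that the tongs hang where expected in the gripper.

Run:
```python
from h import *
I=np.mean([eyes.get_image("scene").astype(float) for _ in range(3)],0)
p,R,o=pose(); print(np.round(p,1),o["width"])
cs=eyes.get_calibration("scene"); M=R.as_matrix()
yp=M[:,1]*[1,1,0]; yp/=np.linalg.norm(yp); xp=np.array([yp[1],-yp[0],0])
G=p-19*M[:,2]
def show(pts): return np.round(proj(cs,pts),1).tolist()
tipc=G-[0,0,98]
print("tip centre",np.round(tipc,1),"yaw",np.degrees(np.arctan2(-yp[0],yp[1])))
for s in(1,-1):
    print("tip bottom",s,show([tipc+s*22*yp, tipc+s*22*yp+[0,0,18]]))
u,v=np.round(proj(cs,tipc)[0]).astype(int)
cr=I[v-30:v+12,u-25:u+26]; g=cv2.resize(cr,None,fx=14,fy=14,interpolation=cv2.INTER_CUBIC); g=np.clip((g-30)*1.2,0,255).astype(np.uint8)
for s in(1,-1):
    for w in (18,24,):
        for z in (0,18):
            q=proj(cs,tipc+s*w*yp+[0,0,z])[0]; cv2.circle(g,(int((q[0]-u+25)*14+7),int((q[1]-v+30)*14+7)),3,(0,255,0) if z==0 else (255,0,255),1)
cv2.imwrite("pics/v.png",g); print(g.shape,"origin",u-25,v-30)
```

```text
[434.3 258.7 155.5] 47.80336063655465
tip centre [426.3 259.6  74.7] yaw -6.565364185783799
tip bottom 1 [[282.6, 269.1], [282.3, 264.6]]
tip bottom -1 [[295.2, 261.8], [295.0, 257.3]]
(588, 714, 3) origin 264 235
```

View pics/v.png

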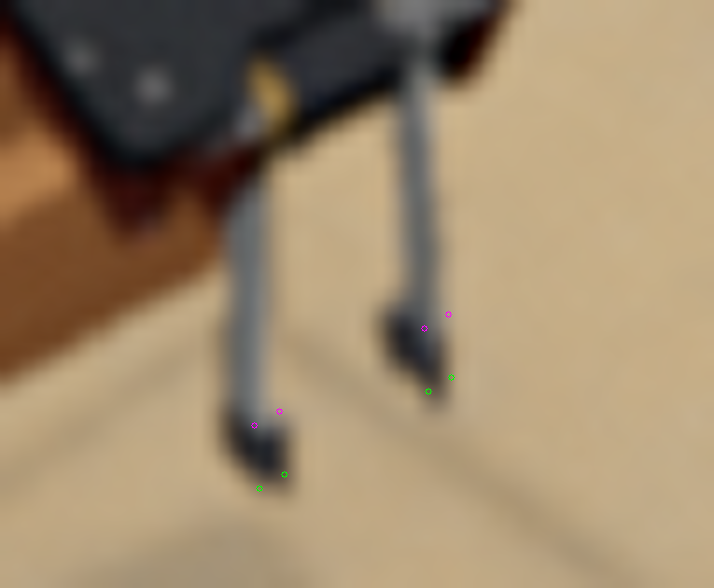

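The jaws appear about 3 mm toward +x and +y of the model (a slight tilt in the grip) with a ~36–40 mm gap. I'll account for that and check again at the pot. Now carry the tongs over, inside of the hose nozzle.

Run:
```python
from h import *
print(goto([450,70,170],down(76,-25)));print(goto([520.2,-232.7,170],down(66,-25)))
```

```text
(array([ -3.97, -18.57,   0.28]), array([3.1, 0.1, 6.8]))
(array([-13.41, -47.83,   4.74]), array([ 7.3,  0.1, 15.8]))
```

```bash
python3 -m jog '[[[-0.2,-1,-0.1],[0,0,0]],[[-0.7,-3.2,-0.3],[0.5,0,1.1]],[[-1.3,-5.9,-0.3],[1,0,2.2]],[[-1.9,-8.8,-0.2],[1.5,0,3.2]],[[-2.5,-11.8,-0.1],[2,0,4.3]],[[-3.2,-14.9,0],[2.5,0,5.4]],[[-4,-18,0.2],[3,0,6.6]],[[-5,-21.1,0.6],[3.5,0,7.6]]]' -0.09
python3 - <<'E'
from h import *
p,R,o=pose(); print(np.round(p,1),np.round(o["ft_force"],1),o["width"],np.round(o["qpos"],2))
print(goto([520.2,-232.7,170],down(66,-25)))
E
```

```text
t: 17.95
ee_pos: [456.9, 41.7, 171.8]
orientation: [0.352, 2.683, -0.079]
ft_force: [0.3, 0.3, -1.7]
width: 47.9
[456.9  41.7 171.8] [ 0.3  0.3 -1.7] 47.93956299416559 [ 0.19  0.14  2.29 -0.55  0.36 -0.64]
(array([-11.87, -24.87,   5.78]), array([3.8, 0.1, 8.2]))
```

```bash
python3 -m jog '[[[-1.2,-2.9,0.5],[0.5,0,1.2]],[[-2.7,-6,1.2],[1,0,2.2]],[[-4.3,-9.2,2],[1.5,0,3.2]],[[-6,-12.6,2.9],[2,0,4.3]],[[-7.8,-16.2,3.8],[2.5,0,5.4]],[[-9.6,-20,4.7],[3,0,6.6]],[[-11.2,-23.3,5.4],[3.5,0,7.6]],[[-11.9,-24.9,5.8],[3.8,0,8.2]]]' -0.09 && python3 -m jog '[[[0,0,0],[0,0,0]],[[0,0,0],[0,0,0]]]' -0.09
cat > look.py <<'E'
from h import *
import sys
def look(tag,aer=(517,-227.5),nav=3,f=13):
    I=np.mean([eyes.get_image("scene").astype(float) for _ in range(nav)],0)
    p,R,o=pose(); cs=eyes.get_calibration("scene"); M=R.as_matrix()
    yp=M[:,1]*[1,1,0]; yp/=np.linalg.norm(yp); xp=np.array([yp[1],-yp[0],0])
    G=p-19*M[:,2]; tipc=G-[0,0,98]
    print("t",o["t"],"TCP",np.round(p,1),"tip model",np.round(tipc,1),"w",round(o["width"],1),"F",np.round(o["ft_force"],1))
    u,v=np.round(proj(cs,[517,-228,40])[0]).astype(int)
    x0,y0=u-27,v-28
    g=cv2.resize(I[y0:y0+44,x0:x0+56],None,fx=f,fy=f,interpolation=cv2.INTER_CUBIC); g=np.clip((g-20)*1.15,0,255).astype(np.uint8)
    def dot(X,col,r=3):
        q=proj(cs,X)[0]; cv2.circle(g,(int((q[0]-x0)*f+f/2),int((q[1]-y0)*f+f/2)),r,col,1)
    for s in(1,-1):
        for w in (18,24):
            for z,col in((0,(0,255,0)),(18,(255,0,255))): dot(tipc+s*w*yp+[0,0,z],col)
    dot([aer[0],aer[1],22],(0,0,255),3); dot(list(tipc[:2])+[22],(255,255,0),4)
    cv2.imwrite(f"pics/{tag}.png",g); np.save(f"pics/{tag}.npy",I); print("origin",x0,y0,"f",f)
if __name__=="__main__": look(sys.argv[1])
E
python3 look.py w1
```

```text
t: 18.62
ee_pos: [521.2, -237.8, 170.9]
orientation: [0.568, 2.647, -0.128]
ft_force: [0.2, 0.2, -0.3]
width: 47.7
t: 18.78
ee_pos: [520.4, -239.3, 170.8]
orientation: [0.571, 2.647, -0.129]
ft_force: [0.0, 0.3, -1.6]
width: 47.9
t 18.9333 TCP [ 520.3 -236.7  170.6] tip model [ 512.9 -233.3   89.7] w 47.8 F [-0.7 -0.3 -1.1]
origin 341 164 f 13
```

View pics/w1.png

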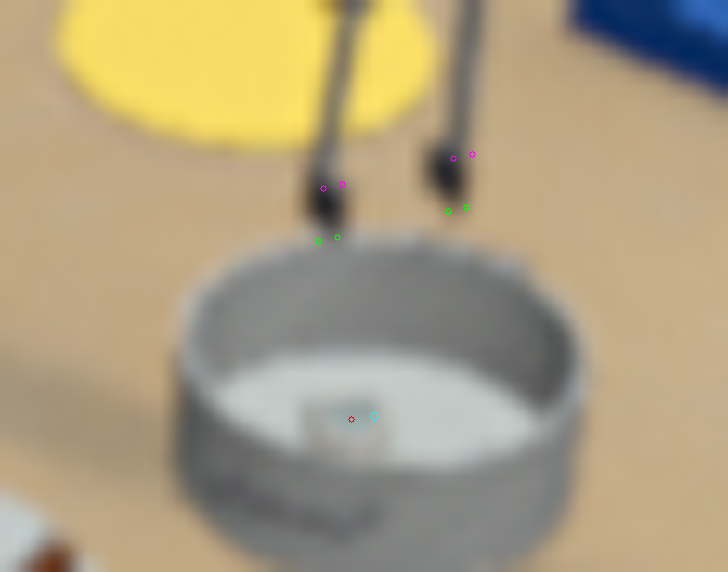

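The jaws are at crop (325,203) and (447,172), mean (386,187). The aerator's top centre is at ~(344,417). Extrapolated straight down, the jaws would land ~20 px right of the aerator, so I need about +2.7 mm in x and +5.2 mm in y. I'll correct while going down to just above the rim.

Run:
```python
from h import *
p,R,o=pose(); print(np.round(p,1))
print(goto([523,-231.5,141],down(66,-25)))
```

```text
[ 520.3 -236.7  170.6]
(array([1.22, 0.58, 2.69]), array([-0.1,  0.2, -0.1]))
```

```bash
python3 -m jog '[[[0.2,0.1,0.4],[0,0,0]],[[0.4,0.25,0.9],[0,0,0]],[[0.6,0.35,1.4],[0,0,0]],[[0.85,0.45,1.9],[0,0,0]],[[1.1,0.55,2.4],[0,0,0]],[[1.2,0.6,2.7],[0,0,0]],[[1.2,0.6,2.7],[0,0,0]],[[1.2,0.6,2.7],[0,0,0]]]' -0.09 && python3 look.py w2
```

```text
t: 19.6
ee_pos: [523.2, -231.4, 140.6]
orientation: [0.567, 2.649, -0.127]
ft_force: [-0.1, -1.0, -1.2]
width: 48.1
t 19.75 TCP [ 523.4 -231.6  141.2] tip model [ 516.  -228.3   60.4] w 47.8 F [-0.1 -0.5 -0.8]
origin 341 164 f 13
```

View pics/w2.png

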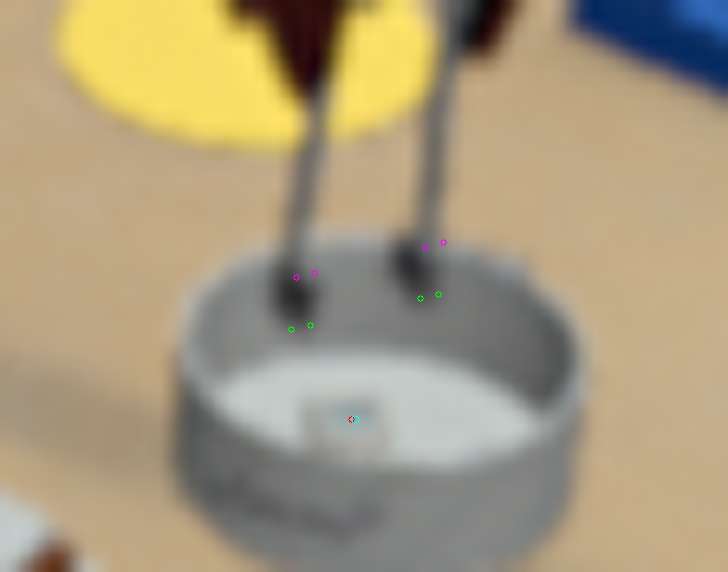

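The jaws are now at (295,290) and (413,263), with a predicted landing within ~4 px of the aerator. I'll lower to a tip height of ~28 mm, just above the aerator top, and check again.

Run:
```python
from h import *
p,R,o=pose(); print(np.round(p,1))
print(goto([522.3,-231.4,109],down(66,-25)))
```

```text
[ 523.4 -231.6  141.2]
(array([ 1.48, -0.02,  2.87]), array([-0.1,  0.2, -0.1]))
```

```bash
python3 -m jog '[[[0.2,0,0.4],[0,0,0]],[[0.45,0,0.9],[0,0,0]],[[0.7,0,1.4],[0,0,0]],[[1,0,1.9],[0,0,0]],[[1.25,0,2.4],[0,0,0]],[[1.45,0,2.8],[0,0,0]],[[1.5,0,2.9],[0,0,0]],[[1.5,0,2.9],[0,0,0]]]' -0.09 && python3 look.py w3
```

```text
t: 20.42
ee_pos: [522.0, -231.0, 107.9]
orientation: [0.567, 2.649, -0.127]
ft_force: [-0.8, 0.5, -0.8]
width: 48.1
t 20.5667 TCP [ 522.5 -231.3  108.8] tip model [ 515.1 -227.9   28. ] w 47.9 F [-0.9 -0.1 -1. ]
origin 341 164 f 13
```

View pics/w3.png

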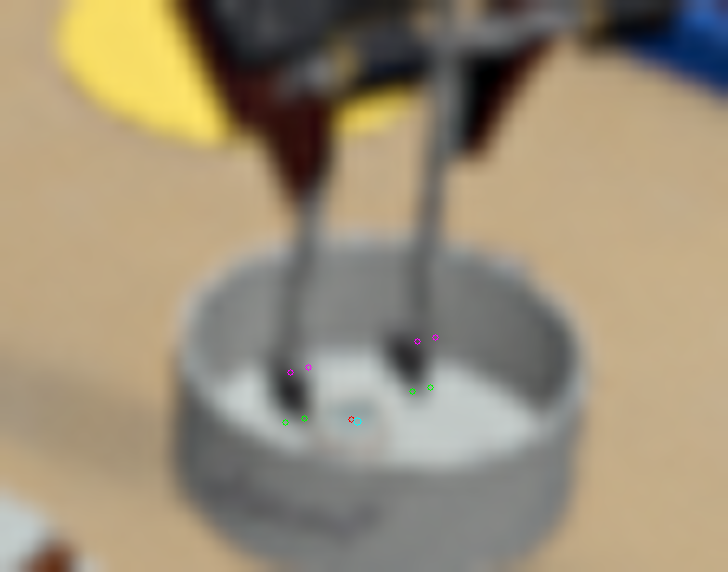

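Jaws at (288,383) and (407,358). Lowered, they would sit ~1–2 px off sideways and ~2–3 mm too far along x. From the picture the gap is only ~33 mm, so I'll ease the squeeze a little (to ~49.5 mm) and shift by (−2,+1.8) mm before going down.

```bash
python3 - <<'E'
from h import *
p,R,o=pose(); print(np.round(p,1))
print(goto(p+[-2.0,1.8,0],R))
E
python3 -m jog '[[[0.1,0.04,-0.04],[0,0,0]],[[0.23,0.08,-0.1],[0,0,0]],[[0.23,0.08,-0.1],[0,0,0]],[[0.23,0.08,-0.1],[0,0,0]],[[0.23,0.08,-0.1],[0,0,0]]]' -0.125 && python3 look.py w4
```

```text
[ 522.5 -231.3  108.8]
(array([ 0.23,  0.08, -0.11]), array([0., 0., 0.]))
t: 20.98
ee_pos: [520.7, -229.5, 108.9]
orientation: [0.567, 2.647, -0.128]
ft_force: [-0.0, 0.4, -0.7]
width: 49.6
t 21.1333 TCP [ 520.6 -229.5  108.7] tip model [ 513.2 -226.2   27.9] w 49.0 F [ 0.4 -0.4 -0.4]
origin 341 164 f 13
```

View pics/w4.png

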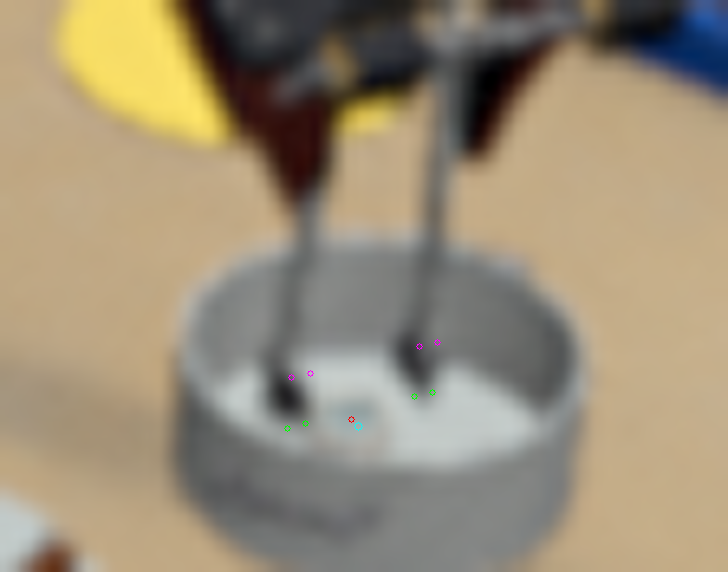

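Jaws at (284,387) and (413,364), mean (348,375). Straight down, that predicts (343,434) against the aerator's (343,434), with a ~36 mm gap. I'll lower to a tip height of ~8 mm.

Run:
```python
from h import *
p,R,o=pose(); print(np.round(p,1))
print(goto([p[0],p[1],89],R))
```

```text
[ 520.6 -229.5  108.7]
(array([0.84, 0.  , 1.79]), array([0., 0., 0.]))
```

```bash
python3 -m jog '[[[0.12,0,0.25],[0,0,0]],[[0.25,0,0.53],[0,0,0]],[[0.4,0,0.83],[0,0,0]],[[0.54,0,1.13],[0,0,0]],[[0.67,0,1.42],[0,0,0]],[[0.78,0,1.65],[0,0,0]],[[0.84,0,1.79],[0,0,0]],[[0.84,0,1.79],[0,0,0]]]' -0.125 && python3 look.py w5
```

```text
t: 21.8
ee_pos: [520.4, -229.4, 88.5]
orientation: [0.567, 2.648, -0.128]
ft_force: [-0.7, 0.4, -0.6]
width: 49.3
t 21.95 TCP [ 520.7 -229.6   89. ] tip model [ 513.3 -226.3    8.2] w 49.7 F [-0.1 -0.7 -1.3]
origin 341 164 f 13
```

View pics/w5.png

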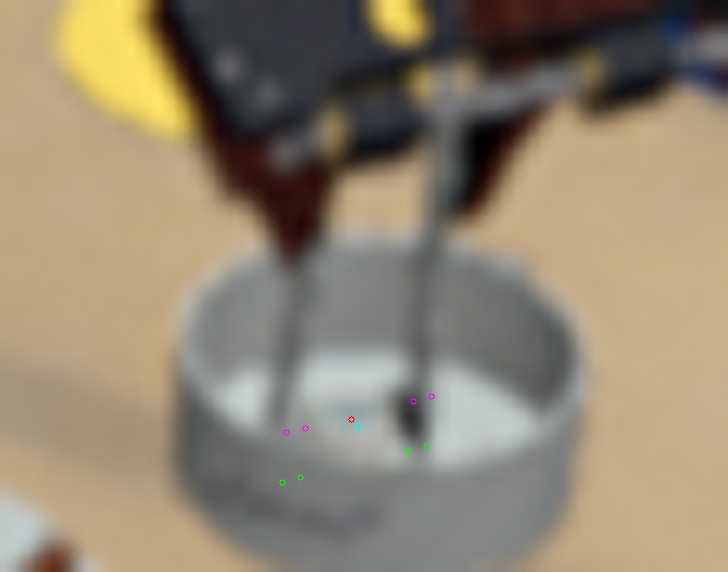

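The right jaw is at (411,418). The left one is behind the near wall with its arm at (285,410). The aerator sits between them at (345,425), the force is ~0 and it is undisturbed. I'll squeeze.

```bash
python3 -m jog '[[[0,0,0],[0,0,0]],[[0,0,0],[0,0,0]],[[0,0,0],[0,0,0]],[[0,0,0],[0,0,0]],[[0,0,0],[0,0,0]],[[0,0,0],[0,0,0]]]' 1 && python3 look.py w6
```

```text
t: 22.45
ee_pos: [520.9, -229.6, 89.2]
orientation: [0.567, 2.647, -0.128]
ft_force: [-0.3, -0.4, 1.0]
width: 42.6
t 22.6 TCP [ 520.9 -229.6   89.2] tip model [ 513.5 -226.3    8.4] w 42.9 F [ 0.3 -1.   0.2]
origin 341 164 f 13
```

View pics/w6.png

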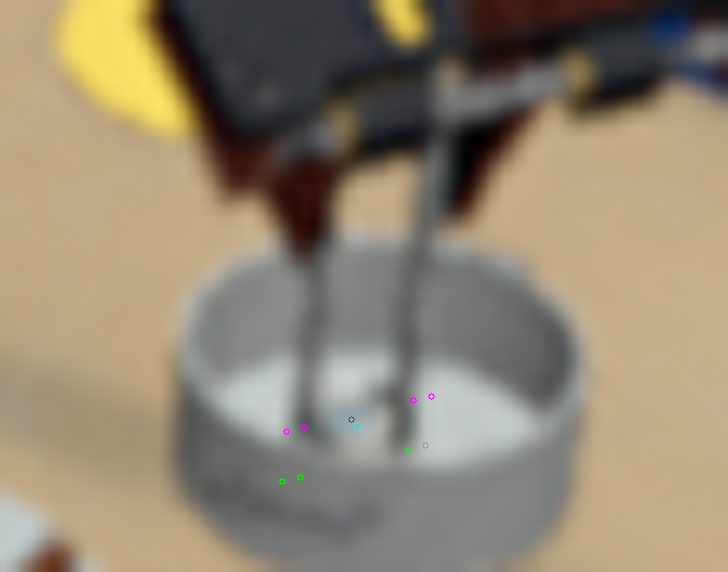

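Width 42.7 mm matches the stated 43 mm with the aerator held, and both jaws flank it at (350,425). I'll lift slowly at first, straight up.

```bash
python3 -m jog '[[[-0.06,0,-0.14],[0,0,0]],[[-0.17,0,-0.36],[0,0,0]],[[-0.34,0,-0.73],[0,0,0]],[[-0.55,0,-1.18],[0,0,0]],[[-0.8,0,-1.7],[0,0,0]],[[-1.07,0,-2.27],[0,0,0]],[[-1.28,0,-2.73],[0,0,0]],[[-1.28,0,-2.73],[0,0,0]]]' 1 && python3 look.py w7
```

```text
t: 23.27
ee_pos: [521.5, -229.9, 120.9]
orientation: [0.566, 2.645, -0.129]
ft_force: [-0.2, -0.0, -1.5]
width: 43.0
t 23.4167 TCP [ 520.8 -229.6  119.5] tip model [ 513.4 -226.2   38.7] w 43.2 F [ 0.2 -0.1 -1.4]
origin 341 164 f 13
```

View pics/w7.png

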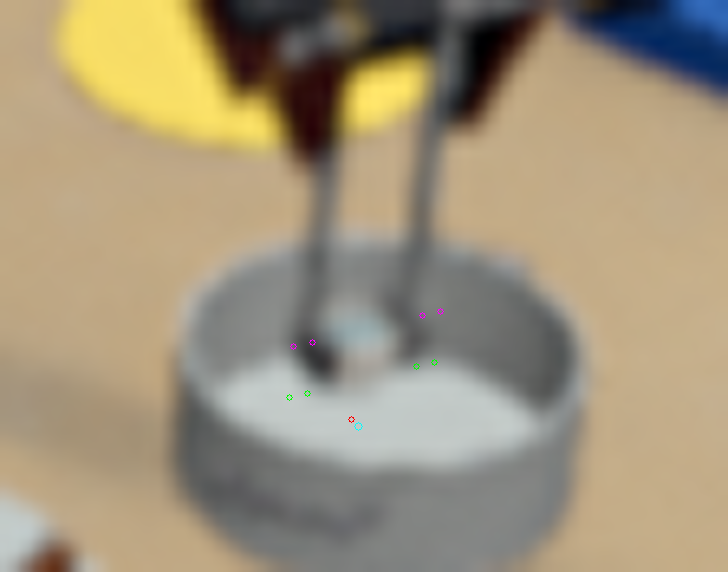

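The aerator is held between the jaws at (355,340) and off the pot floor. I'll lift another ~105 mm.

```bash
python3 -m jog '[[[-0.25,0,-0.55],[0,0,0]],[[-0.8,0,-1.7],[0,0,0]],[[-1.5,0,-3.2],[0,0,0]],[[-2.25,0,-4.8],[0,0,0]],[[-3,0,-6.4],[0,0,0]],[[-3.7,0,-7.9],[0,0,0]],[[-4.25,0,-9.1],[0,0,0]],[[-4.45,0,-9.55],[0,0,0]]]' 1 && python3 -m jog '[[[0,0,0],[0,0,0]],[[0,0,0],[0,0,0]],[[0,0,0],[0,0,0]],[[0,0,0],[0,0,0]],[[0,0,0],[0,0,0]],[[0,0,0],[0,0,0]]]' 1
python3 - <<'E'
from h import *
for n in("scene","top"):
    im=eyes.get_image(n); cv2.imwrite(f"pics/z_{n}.png",im); c=eyes.get_calibration(n)
    if n=="scene":
        u,v=proj(c,[515,-190,90])[0].astype(int)
        cv2.imwrite("pics/z_c.png",cv2.resize(im[v-50:v+50,u-60:u+60],None,fx=6,fy=6,interpolation=cv2.INTER_CUBIC)); print("origin",u-60,v-50)
        b=[r for r in spotter.spot_in(n,"lid")]; print([(round(r["confidence"],2),np.round(r["point"]).tolist()) for r in b])
p,R,o=pose(); print("t",o["t"],np.round(p,1),"tip z",round(p[2]-80.8,1),"w",o["width"],np.round(o["ft_force"],1),"qvel",np.abs(o["qvel"]).max())
E
```

```text
t: 24.08
ee_pos: [521.0, -229.7, 227.1]
orientation: [0.566, 2.644, -0.129]
ft_force: [-0.5, -0.8, -1.1]
width: 43.0
t: 24.58
ee_pos: [520.7, -229.5, 226.3]
orientation: [0.566, 2.645, -0.129]
ft_force: [0.6, -0.1, -0.7]
width: 42.4
origin 303 135
[(0.96, [315.0, 144.0, 6.0]), (0.89, [560.0, -69.0, 10.0]), (0.74, [325.0, -115.0, 6.0]), (0.57, [693.0, -383.0, 6.0])]
t 24.7333 [ 520.9 -229.6  226.8] tip z 146.0 w 42.90800941012369 [-0.2 -0.3 -0.9] qvel 0.0026090675321268028
```

View pics/z_c.png

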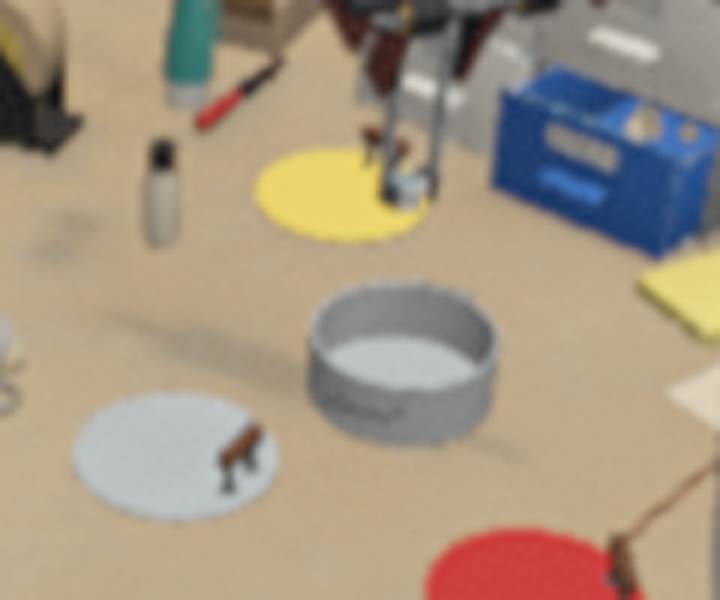

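View pics/z_top.png

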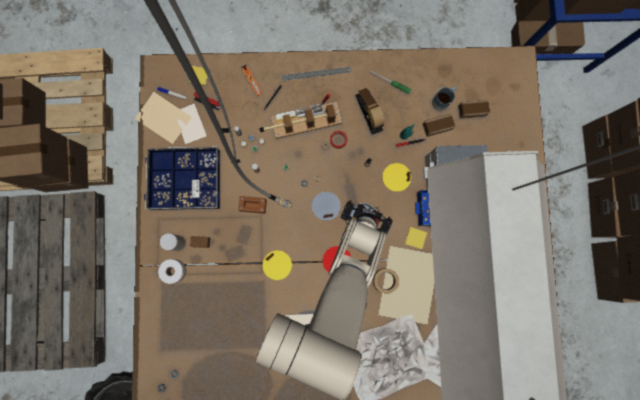

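The aerator is held in the tongs at crop (410,190), with its underside ~140 mm above the bench. The pot is empty and upright at (400,360), and the lid lies flat with its handle up at (175,455), about 160 mm from the pot. The vial and other things are in place, the arm is still and the width is 42.9 mm. I'll hand in.

Run:
```python
from h import *
print(ctrl.close_job())
o=ctrl.get_obs(); print(o["t"],o["width"],np.round(o["ee_pos"],1))
```

```text
the job is handed in; nothing more can be done
None
the job is handed in; nothing more can be done
```

I handed the job in at about 24.7 s of the 66 s. The aerator is held in the squeezed tongs above the empty pot; `close_job` gave no verdict.

- **Lid:** I gripped it by its bar, tipped it about 13° with the far edge on the rim, and lifted it off. I laid it flat with the handle up, about 160 mm from the pot.
- **Tongs and aerator:** I leaned the tool 25° toward the robot to stay clear of the hanging hose and took the tongs from the stand. I lined them up on the aerator in the scene picture, squeezed, and lifted straight up.

**Last checks:**
- The gripper width was 42.9 mm, against the expected 43 mm with the aerator held.
- The tongs' tips were at about 146 mm by the arm's reading, which puts the aerator's underside at roughly 140 mm (needed: 98 mm).
- The arm was still, the pot was upright and empty, and the pictures showed nothing else moved.

**Did not agree or could not be checked:**
- The networks never found the aerator in the pot, so I placed it from averaged pictures by hand.
- The two cameras disagreed by about 3–5 mm on the lid, stand and aerator, so I aligned jaws to aerator within the one picture instead.
- The jaws hung a few millimetres off the expected position in the grip, and I corrected for that.
- I judged the bystanders by eye only. I did not re-measure their positions, and three of the small ones were never confidently identified.

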